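# Draw out the cup tray over its stop strip and set it on the trivet

## Robot

A 6-joint arm with a two-finger parallel gripper is mounted at the origin on the work surface. World frame = base frame: x ahead of the robot, y to its left, z up, the work surface at z = 0. Lengths are in m, angles in rad, forces in N, time in s.
With the tool pointing down it reaches from about 0.375 to 0.9 m from the base axis. Payload 3.1 kg.
Tool frame: the origin (TCP) lies on the centre line of the jaws, within the pads' length; the fingertips stand robot.tip_reach ahead of it and the grasp point (between the pads) is the TCP (robot.tip_reach is the distance from the TCP to the fingertips, in m); z points along the fingers, y is the direction in which the jaws open and shut (so a half turn about z gives the same grasp; the last joint's range is limited). The gripper opens to 87 mm and grips with 3 to 60 N. Pads are 19 mm wide; open, the fingers measure 117 mm over their backs; the gripper's body (75 mm by 190 mm) begins 51 mm behind the grasp point.
Start: joints at [1.062, 0.527, 1.433, -0, 1.181, -0.178], TCP at [0.203, 0.591, 0.242] pointing down, gripper open.
Joint ranges: [-3.08, 3.08], [-0.75, 2.2], [0.22, 2.44], [-1.43, 4.57], [0, 2.65], [-2.85, 2.85]. Speed limits (rad/s): [2.79, 2.79, 3.14, 3.14, 3.14, 3.14].

## Interface

Orientations are given as a unit quaternion [x, y, z, w].
In Python, from rig import telemetry, viewer, robot gives the robot as it stands. The module is installed in compiled form; this text tells all that it offers.
- The arm moves only by the tool step_arm, never from a script. Its argument "targets" is a list of rows, each an object of numbers: "dx", "dy", "dz": the shift along the tool's x, y, z in m; "rx", "ry", "rz": the turn, a rotation vector about the tool's x, y, z in degrees. In form: [{"dx": .., "dy": .., "dz": .., "rx": .., "ry": .., "rz": ..}, ...]. A call has exactly 5 rows; each row is the pose to reach, as a shift and turn from the pose measured when the call began, along the tool's axes at that moment; what a row does not reach only later rows make up. A row lasts 1/8 s, in which the tool goes at most 62.5 mm and 10.7 degrees, less where a joint would pass 70% of its speed; a pose out of reach is approached as far as the arm can. A call with a gripper value outside its range is refused whole. "gripper" is the opening, from 0 (shut) to 1 (fully open), set as the call begins (left out, the last holds). The fingers move at their own pace and stop on an object; "force" is the grip in N (left out, the last holds). Time passes only in rows, so rows that repeat a pose let the fingers close, or fill a call up. It gives the time, the measured TCP pose, the force and the opening at its end, in the units of the state.
- telemetry.get_obs(): the state, without advancing time (a new reading comes with each control period).
- viewer.camera(name): name is "scene" or "top" or "wrist"; returns a dict with "img" (420x560x3 uint8, blue, green, red), "depth" (420x560 float32, m along the optical axis (not along the pixel's ray), 0 where there is no reading), "K" (3x3 intrinsics, pixels), "R" (3x3) and "t" (3): a world point X has camera coordinates R X + t. Camera axes: x right, y down, z forward; pixel columns grow to the right and rows downward; lengths in m; the calibration is good to about 2 mm. The wrist camera is an equidistant fisheye: a pixel r from the principal point sees the ray r / f radians off the axis. A picture is of the moment at which its call begins.
- robot.hand_in(): hands the job in, once; it reports no verdict.
The state is a dict: "time": time; "q": joint angles; "joint_velocities": joint speeds; "joint_torque": joint torques, N m; "position": TCP position; "tool_rot": TCP orientation; "ft_force": force on the tool from outside, world axes, zero at the start; "moment": the same for the moment, N m; "grip_width": finger opening in m.
Only numpy, scipy, OpenCV 4.12 (cv2) and the standard library are available. Lean on these libraries where they do the work, as an engineer would, in place of code of your own. Each camera call takes 0.05 s, during which the arm holds its last target.

## Task

Bring out the tray of porcelain cups: lift its front by the bar handle over the stop strip at the foot of the little wooden shelf unit, draw it out onto the stone until it is clear of the shelf, and let go. Then take it again across its two long sides, carry it level, and set it squarely in the middle of the silicone trivet, its length along the trivet's length (either way round), and let go. Keep the three cups standing in it, and leave the skillet, canister, pitcher, spoon and jar where they are.

Things in the scene. Friction and masses are not known exactly. Their poses are not given: they have to be found in the camera images.
- platform: Raised stone platform, fixed; everything below stands on it. Its top is level, at z = 0.040. Origin: centre of its underside.
- shelf_unit: Slim low wooden shelf unit, fixed, 198 mm deep (its x), 92 mm wide (its y). Origin: centre of its underside, on the stone. Its open front, with the tray's handle, looks along its -x. The tray bay is at its foot, floored by the stone: 68 mm clear between two side cheeks 12 mm thick, 80 mm high, x -99 to +99 mm. A higher tier, 234 mm high with its jars, stands only on the back, x +19 to +101 mm.
- bay_roof (a point): Middle of the front edge of the slats that roof the tray bay, on their underside: 68 mm above the stone, 65 mm in front of the unit's origin; the slats are 12 mm thick (tops 80 mm above the stone) and run from here to the back.
- stop_strip (a point): Middle of the top of the fixed wooden stop strip (detent) across the bay's front: 8 mm above the stone, 10 mm thick along the unit's x (x -99 to -89 mm), 68 mm long. The tray's front wall starts 3 to 6 mm behind it, so a straight pull is blocked; with its front raised 10 to 18 mm the tray travels out over the strip, its rear sliding on the stone.
- tray: Loose wooden tray, 190 to 310 g and the cups, 170 mm long (its x), 60 mm wide (its y), walls 5 mm thick and 38 mm high. Origin: centre of its underside, about the balance point. It starts home in the bay, its origin and axes on the unit's; its handle end is -x. It is clear of the stop strip once its origin is 184 mm in front of the unit's; its long sides can be taken only outside the bay.
- handle (a point): Middle of the tray's bar handle: a round wooden bar 12 mm thick, 56 mm long along the tray's y, 125 mm in front of the tray's origin, 34 mm above its underside; 40 mm free between its two arms, 34 mm between bar and front wall. Can be pinched from above, fingers before and behind; as it is raised the tray pivots on its rear edge and the bar turns between the fingers.
- cup1: Loose white porcelain cup without handle, 44 mm across the rim, 42 mm high, 60 g; origin: centre of its foot, z up. Stands in the tray's front well, 51 mm before the middle one. The wells, 32 to 34 mm across and 4 mm deep, hold the foot 5 mm above the tray's underside, so the rim is 47 mm above it.
- cup2: The same, in the tray's middle well, over the tray's origin.
- cup3: The same, in the tray's rear well.
- trivet: Brown-grey ribbed silicone trivet, fixed, flat on the stone, 210 mm long (its x), 130 mm wide (its y), 8 mm thick: its top is at z = 0.048. Origin: centre of its underside.
- canister: Bystander: grey hard plastic canister with black lid, 104 mm across, 159 mm high; origin: centre of its underside.
- pitcher: Bystander: white porcelain pitcher, 72 mm across, 90 mm high, handle at its +y; origin: centre of its underside.
- skillet: Bystander: black steel roasting skillet, 200 mm across, 40 mm high, with a handle reaching 265 mm along its x; origin: centre of its underside.
- scoop: Bystander: wooden spoon 170 mm long lying along its x; origin: centre of its underside.
- jar: Bystander: amber glass jar, 68 mm across, 100 mm high; origin: centre of its underside.

How it is judged:
By the outcome, as a careful person would: the job done as asked, in the order asked, and still so for the second after the job is handed in, with the robot touching nothing.
It also fails if it takes over 69 s, if anything falls off the work surface, if the arm or the gripper's body presses on something with over 40 N, if the wrist force passes 120 N, or if a joint passes its speed limit or range.

## Working session

There is one attempt and no reset: what is moved stays moved. The work goes in short steps, Python scripts to look and compute and a tool call to move; the robot and the scene stay as the last step left them, time stands still between calls to the robot, and variables do not carry over. Pictures are saved under pics/ and viewed, and the job is handed in when it is done.

Besides the shell and the picture viewer there is one more tool, called after ">>>" as name(argument=value, ...) on one line, values as JSON. step_arm: Moves the arm, as the interface text tells. Its arguments: {"type":"object","properties":{"targets":{"type":"array"},"gripper":{"type":"number"},"force":{"type":"number"}},"required":["targets"]}

```bash
mkdir -p pics
cat > h.py <<'E'
import numpy as np,cv2
from rig import telemetry,viewer,robot
def cam(n,fn=None):
    c=viewer.camera(n)
    np.savez('%s.npz'%n,**c)
    if fn: cv2.imwrite('pics/'+fn,c['img'])
    return c
def load(n): return dict(np.load('%s.npz'%n))
def pt(c,u,v,d=None):
    if d is None: d=c['depth'][int(v),int(u)]
    x=np.linalg.inv(c['K'])@np.array([u,v,1])*d
    return c['R'].T@(x-c['t'])
def plane(c,u,v,z):
    r=c['R'].T@np.linalg.inv(c['K'])@np.array([u,v,1.]); o=-c['R'].T@c['t']
    return o+r*(z-o[2])/r[2]
def proj(c,X):
    p=c['K']@(c['R']@np.array(X)+c['t']); return p[:2]/p[2]
def xyz(c):
    h,w=c['depth'].shape; u,v=np.meshgrid(np.arange(w),np.arange(h))
    r=np.stack([u,v,np.ones_like(u)],-1)@np.linalg.inv(c['K']).T*c['depth'][...,None]
    P=(r-c['t'])@c['R']; P[c['depth']==0]=np.nan; return P
E
python3 - <<'E'
from h import *
np.set_printoptions(precision=4,suppress=True)
for n in('scene','top','wrist'):
    c=cam(n,n+'0.png'); print(n,c['K'].tolist(),-c['R'].T@c['t'],c['R'])
print(telemetry.get_obs(), robot.tip_reach)
E
```

```text
scene [[405.50783449617217, 0.0, 283.3553636217924], [0.0, 405.50783449617217, 198.42068518547097], [0.0, 0.0, 1.0]] [1.1386 0.7727 1.1491] [[-0.7596  0.6503  0.008 ]
 [ 0.4716  0.5592 -0.6818]
 [-0.4479 -0.5141 -0.7315]]
top [[546.7831584590554, 0.0, 282.46319638397944], [0.0, 546.7831584590554, 219.06318728006642], [0.0, 0.0, 1.0]] [0.2042 0.0421 1.6561] [[-0.1008 -0.9949  0.0004]
 [-0.9746  0.0986 -0.2009]
 [ 0.1998 -0.0206 -0.9796]]
wrist [[325.19226210127806, 0.0, 282.2533707921663], [0.0, 325.19226210127806, 209.3717672374922], [0.0, 0.0, 1.0]] [0.13   0.6162 0.3841] [[ 0.3258  0.9454 -0.0023]
 [ 0.9079 -0.3122  0.2797]
 [ 0.2638 -0.0932 -0.9601]]
{'time': 0.15, 'q': array([ 1.0615,  0.5283,  1.4336,  0.    ,  1.1814, -0.1785]), 'joint_velocities': array([-0.0003, -0.0021, -0.001 , -0.0001,  0.0006,  0.0005]), 'joint_torque': array([  0.0001, -44.0432, -17.6842,   0.0633,   0.0552,  -0.0001]), 'position': array([0.2027, 0.5907, 0.2408]), 'tool_rot': array([ 0.1647,  0.9863, -0.0008, -0.0003]), 'ft_force': array([-0.5944,  0.2724, -0.8251]), 'moment': array([-0.0252,  0.0049, -0.0496]), 'grip_width': 0.08724557741595058} 0.019
```

View pics/scene0.png

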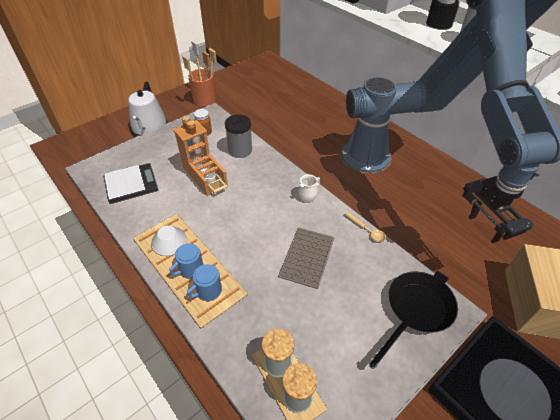

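View pics/top0.png

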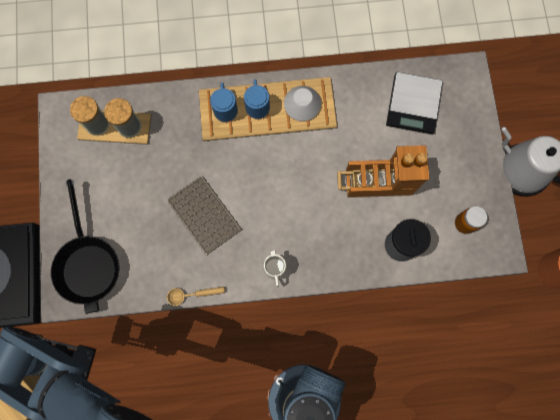

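View pics/wrist0.png

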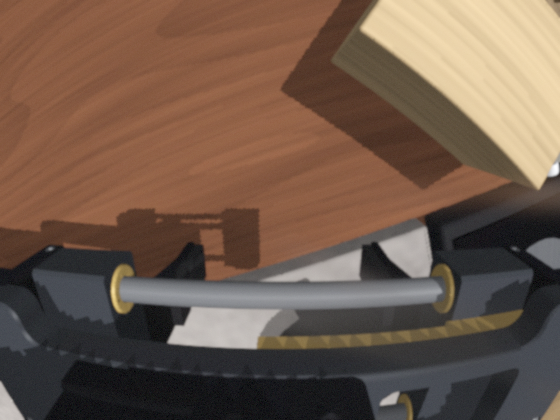

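The top view shows the shelf unit at about (385,172) with its handle at (342,180) facing left, the trivet at (205,215), and the canister at (410,240) near the shelf. I'll zoom in and measure.

Run:
```python
from h import *
np.set_printoptions(precision=4,suppress=True)
c=load('top'); i=c['img'][130:270,320:500]; cv2.imwrite('pics/topcrop.png',cv2.resize(i,None,fx=4,fy=4,interpolation=cv2.INTER_CUBIC))
s=load('scene'); i=s['img'][100:220,150:290]; cv2.imwrite('pics/scenecrop.png',cv2.resize(i,None,fx=5,fy=5,interpolation=cv2.INTER_CUBIC))
P=xyz(c); 
# trivet
print('stone z',P[200:210,290:300,2].mean())
roi=np.zeros(c['depth'].shape,bool); roi[165:265,155:255]=1
hsv=cv2.cvtColor(c['img'],cv2.COLOR_BGR2HSV)
print(c['img'][215,205],c['img'][170,260],hsv[215,200:210],hsv[170,255:262])
for h in (0.044,0.046): 
  m=roi&(P[...,2]>h)&(P[...,2]<.056); print(m.sum(), np.nanmean(P[m],0))
g=cv2.GaussianBlur(cv2.cvtColor(c['img'],cv2.COLOR_BGR2GRAY),(5,5),0)
m=(roi&(g<105)).astype(np.uint8); m=cv2.morphologyEx(m,cv2.MORPH_CLOSE,np.ones((7,7)))
cs=max(cv2.findContours(m,cv2.RETR_EXTERNAL,cv2.CHAIN_APPROX_NONE)[0],key=cv2.contourArea)
pl=np.array([plane(c,u,v,.048)[:2] for u,v in cs[:,0]])
print(cv2.minAreaRect((pl*1000).astype(np.float32)))
```

```text
stone z nan
[ 87  98 109] [132 142 150] [[ 16  52 113]
 [ 16  55 111]
 [ 17  55 107]
 [ 16  53 115]
 [ 16  52 123]
 [ 15  51 109]
 [ 16  51 109]
 [ 16  52 113]
 [ 16  52 112]
 [ 15  50 112]] [[ 15  29 156]
 [ 14  31 156]
 [ 16  32 153]
 [ 15  31 150]
 [ 16  29 149]
 [ 17  31 150]
 [ 14  29 152]]
2189 [0.5709 0.2428 0.047 ]
1242 [0.5695 0.2434 0.0486]
((570.4927978515625, 241.34750366210938), (207.02413940429688, 126.64838409423828), 30.58202362060547)
```

View pics/topcrop.png

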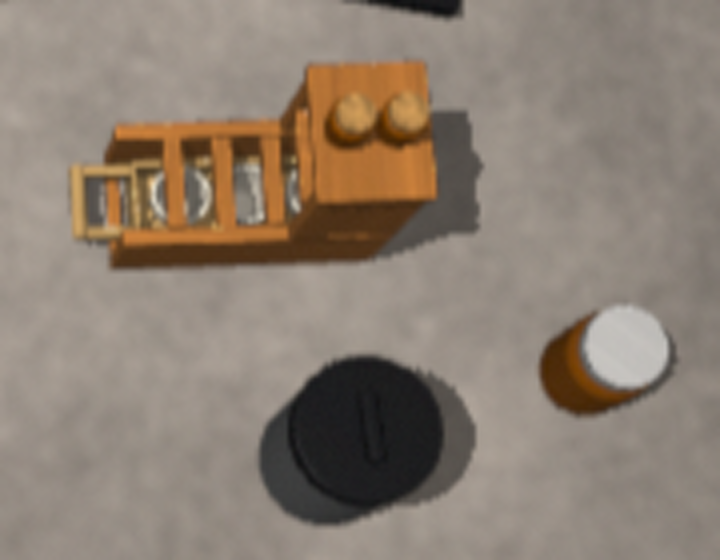

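View pics/scenecrop.png

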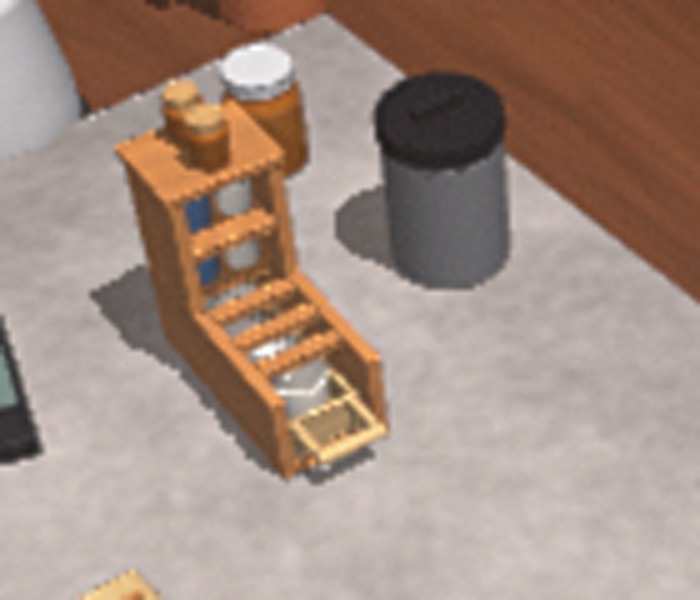

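Run:
```python
from h import *
np.set_printoptions(precision=4,suppress=True)
for n,(u0,u1,v0,v1) in (('top',(335,405,150,200)),('scene',(170,240,140,205))):
  c=load(n); P=xyz(c); hsv=cv2.cvtColor(c['img'],cv2.COLOR_BGR2HSV)
  roi=np.zeros(c['depth'].shape,bool); roi[v0:v1,u0:u1]=1
  m=roi&(abs(P[...,2]-.12)<.004); Q=P[m]; print(n,m.sum(),Q.mean(0),cv2.minAreaRect((Q[:,:2]*1000).astype(np.float32)))
  # tier top z=.274
  roi[:]=0
  if n=='top': roi[140:190,385:435]=1
  else: roi[110:160,165:215]=1
  m=roi&(abs(P[...,2]-.274)<.004); Q=P[m]; print(m.sum(),Q.mean(0),cv2.minAreaRect((Q[:,:2]*1000).astype(np.float32)))
c=load('top')
for p in [(115,125),(122,241),(295,124),(295,238),(308,64),(426,62),(435,199),(312,205)]:
  z=.12 if p[0]<300 else .274
  print(p,plane(c,320+p[0]/4,130+p[1]/4,z))
for p in [(76,167),(80,240),(84,167),(88,240)]: print('handle',plane(c,320+p[0]/4,130+p[1]/4,.076))
for X in [(.6,-.1,.04)]: print(proj(c,X))
for n,p in(('canister',(365,430)),('jar',(627,347))): print(n,plane(c,320+p[0]/4,130+p[1]/4,.199 if n=='canister' else .14))
```

```text
top 469 [ 0.6195 -0.2673  0.1193] ((619.6478271484375, -275.02783203125), (157.52879333496094, 93.56774139404297), 86.09028625488281)
111 [ 0.6145 -0.3527  0.2729] ((614.8232421875, -350.9687805175781), (60.50453186035156, 24.556285858154297), 86.99171447753906)
scene 372 [ 0.6124 -0.2779  0.1199] ((557.0027465820312, -282.81903076171875), (190.5118408203125, 220.8817901611328), 85.27787017822266)
61 [ 0.6154 -0.3507  0.2739] ((615.2090454101562, -352.1077880859375), (61.739234924316406, 24.683061599731445), 83.63777160644531)
(115, 125) [ 0.6701 -0.201   0.12  ]
(122, 241) [ 0.5825 -0.1951  0.12  ]
(295, 124) [ 0.6576 -0.3324  0.12  ]
(295, 238) [ 0.5721 -0.3202  0.12  ]
(308, 64) [ 0.6524 -0.3093  0.274 ]
(426, 62) [ 0.6459 -0.3874  0.274 ]
(435, 199) [ 0.5521 -0.3788  0.274 ]
(312, 205) [ 0.5562 -0.2981  0.274 ]
handle [ 0.6537 -0.1747  0.076 ]
handle [ 0.5972 -0.1708  0.076 ]
handle [ 0.6531 -0.1807  0.076 ]
handle [ 0.5966 -0.1767  0.076 ]
[315.5845 194.3841]
canister [ 0.4158 -0.3296  0.199 ]
jar [ 0.4647 -0.5382  0.14  ]
```

```bash
cat >> h.py <<'E'
from scipy.spatial.transform import Rotation as Ro
def goal(p,yaw):
    """delta to tool-down pose at p with tool y at yaw deg"""
    o=telemetry.get_obs(); R=Ro.from_quat(o['tool_rot'])
    y=np.array([np.cos(np.radians(yaw)),np.sin(np.radians(yaw)),0]); z=np.array([0,0,-1.]); x=np.cross(y,z)
    T=Ro.from_matrix(np.stack([x,y,z],1))
    d=R.inv().apply(np.array(p)-o['position']); r=(R.inv()*T).as_rotvec(degrees=True)
    print('t',round(o['time'],2),'pos',o['position'].round(4),'yaw',np.degrees(np.arctan2(*R.apply([0,1,0])[1::-1])).round(2),'F',np.round(o['ft_force'],1),'w',round(o['grip_width']*1000,1))
    print('d mm',(d*1000).round(1),'r deg',r.round(2))
E
python3 -c "
from h import *
goal([.628,-.17,.242],85.7)"
```

```text
t 0.15 pos [0.2027 0.5907 0.2408] yaw 71.04 F [-0.6  0.3 -0.8] w 87.2
d mm [-6.493e+02 -5.813e+02 -5.000e-01] r deg [ -0.09  -0.03 -14.66]
```

>>> step_arm(targets=[{"dx":-0.043,"dy":-0.039,"dz":0,"rx":0,"ry":0,"rz":-1},{"dx":-0.086,"dy":-0.078,"dz":0,"rx":0,"ry":0,"rz":-2},{"dx":-0.129,"dy":-0.116,"dz":0,"rx":0,"ry":0,"rz":-3},{"dx":-0.172,"dy":-0.155,"dz":0,"rx":0,"ry":0,"rz":-4},{"dx":-0.216,"dy":-0.194,"dz":0,"rx":0,"ry":0,"rz":-5}], gripper=0.345, force=15)

```text
time: 0.78
position: [0.3446, 0.3354, 0.241]
tool_rot: [0.121, 0.993, -0.001, -0.0]
ft_force: [1.3, 0.5, 0.2]
grip_width: 0.0452
```

```bash
python3 -c "
from h import *
goal([.628,-.17,.242],85.7)"
```

```text
t 0.78 pos [0.3446 0.3354 0.241 ] yaw 76.11 F [1.3 0.5 0.2] w 45.2
d mm [-3.965e+02 -4.226e+02 -4.000e-01] r deg [-0.08 -0.02 -9.59]
```

>>> step_arm(targets=[{"dx":-0.04,"dy":-0.042,"dz":0,"rx":0,"ry":0,"rz":-1},{"dx":-0.08,"dy":-0.085,"dz":0,"rx":0,"ry":0,"rz":-2},{"dx":-0.12,"dy":-0.127,"dz":0,"rx":0,"ry":0,"rz":-3},{"dx":-0.16,"dy":-0.169,"dz":0,"rx":0,"ry":0,"rz":-4},{"dx":-0.198,"dy":-0.211,"dz":0,"rx":0,"ry":0,"rz":-5}])

```text
time: 1.4
position: [0.4869, 0.0812, 0.2413]
tool_rot: [0.077, 0.997, -0.001, -0.0]
ft_force: [1.1, 0.4, 1.0]
grip_width: 0.0301
```

```bash
python3 -c "
from h import *
goal([.628,-.16,.242],85.7)"
```

```text
t 1.4 pos [0.4869 0.0812 0.2413] yaw 81.12 F [1.1 0.4 1. ] w 30.1
d mm [-176.6 -216.5   -0.5] r deg [-0.07 -0.01 -4.58]
```

>>> step_arm(targets=[{"dx":-0.036,"dy":-0.044,"dz":0,"rx":0,"ry":0,"rz":-1},{"dx":-0.072,"dy":-0.088,"dz":0,"rx":0,"ry":0,"rz":-2},{"dx":-0.108,"dy":-0.132,"dz":0,"rx":0,"ry":0,"rz":-3},{"dx":-0.144,"dy":-0.176,"dz":0,"rx":0,"ry":0,"rz":-4},{"dx":-0.1766,"dy":-0.2165,"dz":0,"rx":0,"ry":0,"rz":-4.6}])

```text
time: 2.02
position: [0.6286, -0.1619, 0.2411]
tool_rot: [0.037, 0.999, -0.0, -0.0]
ft_force: [0.6, 0.1, 0.6]
grip_width: 0.0301
```

>>> step_arm(targets=[{"dx":0,"dy":0,"dz":0,"rx":0,"ry":0,"rz":0},{"dx":0,"dy":0,"dz":0,"rx":0,"ry":0,"rz":0},{"dx":0,"dy":0,"dz":0,"rx":0,"ry":0,"rz":0},{"dx":0,"dy":0,"dz":0,"rx":0,"ry":0,"rz":0},{"dx":0,"dy":0,"dz":0,"rx":0,"ry":0,"rz":0}])

```text
time: 2.65
position: [0.6285, -0.161, 0.2414]
tool_rot: [0.037, 0.999, -0.001, -0.0]
ft_force: [0.3, 0.8, -0.1]
grip_width: 0.0301
```

```bash
python3 -c "
from h import *
goal([.628,-.16,.242],85.7)
c=cam('wrist','w1.png'); print(c['t'],c['R'])
c=cam('top'); i=c['img'][120:260,320:500]; cv2.imwrite('pics/top1.png',cv2.resize(i,None,fx=4,fy=4,interpolation=cv2.INTER_CUBIC))
"
```

```text
t 2.65 pos [ 0.6285 -0.161   0.2414] yaw 85.77 F [ 0.3  0.8 -0.1] w 30.1
d mm [ 0.6  0.9 -0.6] r deg [-0.06 -0.02  0.07]
[ 0.11347267 -0.6469654   0.21225256] [[ 0.07487892  0.99719161 -0.00142649]
 [ 0.95744826 -0.07149462  0.27960927]
 [ 0.27872203 -0.02230263 -0.96011282]]
```

View pics/w1.png

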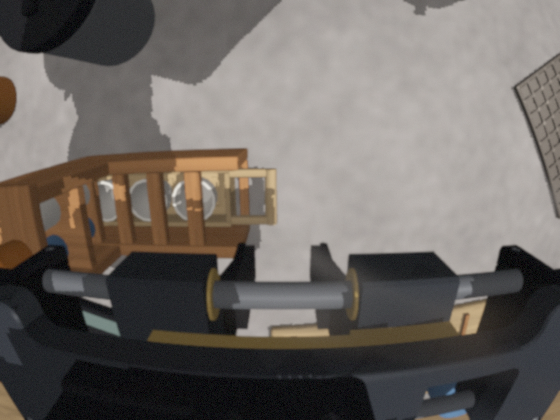

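The wrist view shows the bar at about (272,170)–(274,222) and the cheeks' front ends at (247,150) and (249,252). I'll zoom in and cast fisheye rays.

```bash
cat >> h.py <<'E'
def wplane(c,u,v,z):
    K=c['K']; a=np.array([u-K[0,2],v-K[1,2]]); r=np.hypot(*a); th=r/K[0,0]
    d=np.r_[a/max(r,1e-9)*np.sin(th),np.cos(th)]; d=c['R'].T@d; o=-c['R'].T@c['t']
    return o+d*(z-o[2])/d[2]
E
python3 -c "
from h import *
c=load('wrist'); i=c['img'][130:270,160:300]; cv2.imwrite('pics/w1c.png',cv2.resize(i,None,fx=5,fy=5,interpolation=cv2.INTER_CUBIC)[:600])
"
```

```text
(no output)
```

View pics/w1c.png

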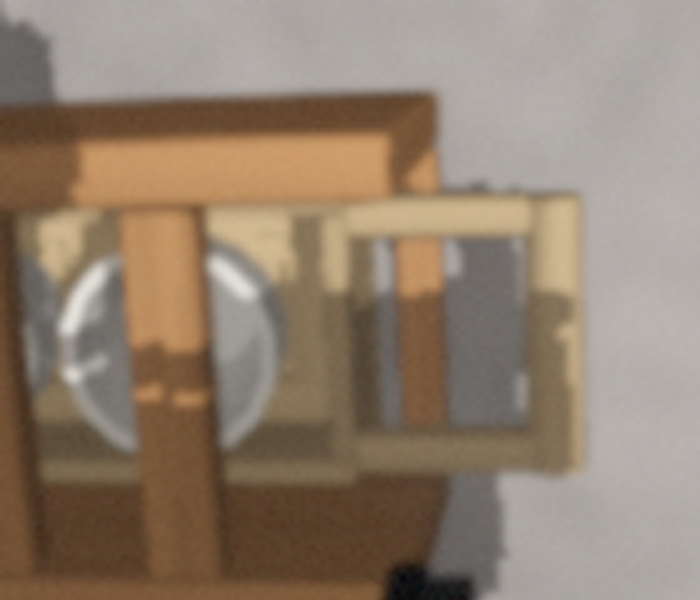

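```bash
python3 -c "
from h import *
c=load('wrist')
for p in [(555,195),(557,470),(556,332)]: print(p,wplane(c,160+p[0]/5,130+p[1]/5,.074).round(4))
for p in [(398,250),(445,250),(402,420),(445,420)]: print('strip',wplane(c,160+p[0]/5,130+p[1]/5,.048).round(4))
for p in [(350,208),(360,470)]: print('wallfront',wplane(c,160+p[0]/5,130+p[1]/5,.078).round(4))
for p in [(388,140),(385,580),(75,140)]: print('cheek',wplane(c,160+p[0]/5,130+p[1]/5,.12).round(4))
"
```

```text
(555, 195) [ 0.6007 -0.1697  0.074 ]
(557, 470) [ 0.6565 -0.174   0.074 ]
(556, 332) [ 0.6279 -0.1718  0.074 ]
strip [ 0.6139 -0.2052  0.048 ]
strip [ 0.6147 -0.1952  0.048 ]
strip [ 0.6514 -0.2084  0.048 ]
strip [ 0.6521 -0.199   0.048 ]
wallfront [ 0.5993 -0.2092  0.078 ]
wallfront [ 0.6524 -0.2133  0.078 ]
cheek [ 0.582  -0.1942  0.12  ]
cheek [ 0.6594 -0.2034  0.12  ]
cheek [ 0.5767 -0.2481  0.12  ]
```

```bash
python3 -c "
from h import *
goal([.6286,-.1719,.082],85.6)"
```

```text
t 2.75 pos [ 0.6286 -0.1614  0.2414] yaw 85.74 F [ 0.2 -0.2  0.2] w 30.2
d mm [ -0.8 -10.3 159.4] r deg [-0.06 -0.02  0.14]
```

>>> step_arm(targets=[{"dx":0,"dy":-0.01,"dz":0.02,"rx":0,"ry":0,"rz":0},{"dx":-0.0005,"dy":-0.0103,"dz":0.045,"rx":0,"ry":0,"rz":0},{"dx":-0.0008,"dy":-0.0103,"dz":0.07,"rx":0,"ry":0,"rz":0.1},{"dx":-0.0008,"dy":-0.0103,"dz":0.09,"rx":0,"ry":0,"rz":0.1},{"dx":-0.0008,"dy":-0.0103,"dz":0.1,"rx":0,"ry":0,"rz":0.1}])

```text
time: 3.38
position: [0.628, -0.1715, 0.1402]
tool_rot: [0.038, 0.999, -0.0, -0.001]
ft_force: [-0.0, 0.0, 0.9]
grip_width: 0.0302
```

```bash
python3 -c "
from h import *
cam('wrist','w2.png')
goal([.6286,-.1719,.082],85.6)"
```

```text
t 3.42 pos [ 0.6277 -0.1714  0.1393] yaw 85.64 F [-1.   0.3 -1.2] w 30.0
d mm [-1.1 -0.5 57.3] r deg [ 0.   -0.18  0.04]
```

View pics/w2.png

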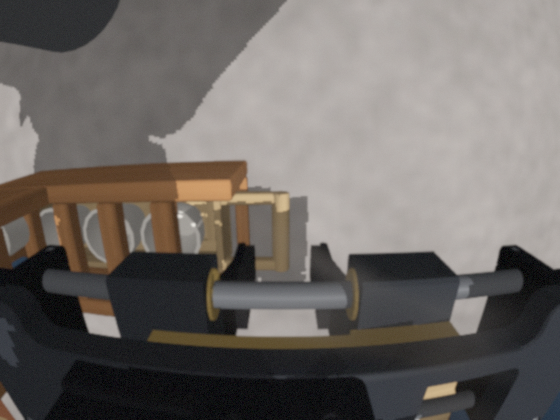

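The bar at u≈282 lies centred between the fingertips (255 and 312), so I'm descending.

>>> step_arm(targets=[{"dx":-0.001,"dy":-0.0005,"dz":0.015,"rx":0,"ry":0,"rz":0},{"dx":-0.001,"dy":-0.0005,"dz":0.03,"rx":0,"ry":0,"rz":0},{"dx":-0.001,"dy":-0.0005,"dz":0.045,"rx":0,"ry":0,"rz":0},{"dx":-0.001,"dy":-0.0005,"dz":0.057,"rx":0,"ry":0,"rz":0},{"dx":-0.001,"dy":-0.0005,"dz":0.057,"rx":0,"ry":0,"rz":0}])

```text
time: 4.05
position: [0.6276, -0.1716, 0.0809]
tool_rot: [0.038, 0.999, 0.001, -0.003]
ft_force: [-0.5, -0.6, -0.3]
grip_width: 0.0303
```

```bash
python3 -c "
from h import *
cam('wrist','w3.png')
goal([.6286,-.1719,.082],85.6)"
```

```text
t 4.1 pos [ 0.6282 -0.1718  0.0818] yaw 85.64 F [-0.7 -0.8 -0.2] w 29.6
d mm [-0.4 -0.1 -0.2] r deg [ 0.02 -0.24  0.04]
```

View pics/w3.png

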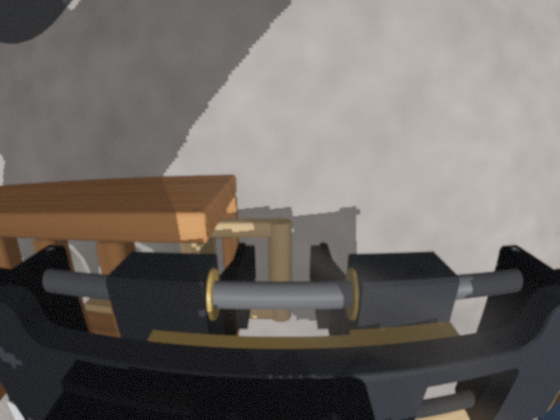

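The fingers straddle the bar at u≈281, so I'm closing.

>>> step_arm(targets=[{"dx":0,"dy":0,"dz":0,"rx":0,"ry":0,"rz":0},{"dx":0,"dy":0,"dz":0,"rx":0,"ry":0,"rz":0},{"dx":0,"dy":0,"dz":0,"rx":0,"ry":0,"rz":0},{"dx":0,"dy":0,"dz":0,"rx":0,"ry":0,"rz":0},{"dx":0,"dy":0,"dz":0,"rx":0,"ry":0,"rz":0}], gripper=0, force=20)

```text
time: 4.72
position: [0.6286, -0.1721, 0.0823]
tool_rot: [0.038, 0.999, -0.0, -0.002]
ft_force: [-0.2, -0.8, 2.0]
grip_width: 0.0111
```

>>> step_arm(targets=[{"dx":0,"dy":-0.0006,"dz":-0.0035,"rx":0,"ry":0,"rz":0},{"dx":0,"dy":-0.0012,"dz":-0.007,"rx":0,"ry":0,"rz":0},{"dx":0,"dy":-0.0018,"dz":-0.0105,"rx":0,"ry":0,"rz":0},{"dx":0,"dy":-0.0025,"dz":-0.014,"rx":0,"ry":0,"rz":0},{"dx":0,"dy":-0.0032,"dz":-0.0175,"rx":0,"ry":0,"rz":0}])

```text
time: 5.35
position: [0.6283, -0.1753, 0.0999]
tool_rot: [0.038, 0.999, 0.0, -0.002]
ft_force: [0.1, -1.2, -3.6]
grip_width: 0.0111
```

```bash
python3 -c "
from h import *
cam('wrist','w4.png')
c=cam('scene'); i=c['img'][100:220,150:290]; cv2.imwrite('pics/scene4.png',cv2.resize(i,None,fx=5,fy=5,interpolation=cv2.INTER_CUBIC))
goal([.6286,-.1719,.0995],85.6)"
```

```text
t 5.45 pos [ 0.6286 -0.1754  0.1003] yaw 85.64 F [ 0.3 -0.6 -2.8] w 10.9
d mm [0.3 3.5 0.8] r deg [-0.02 -0.14  0.04]
```

View pics/w4.png

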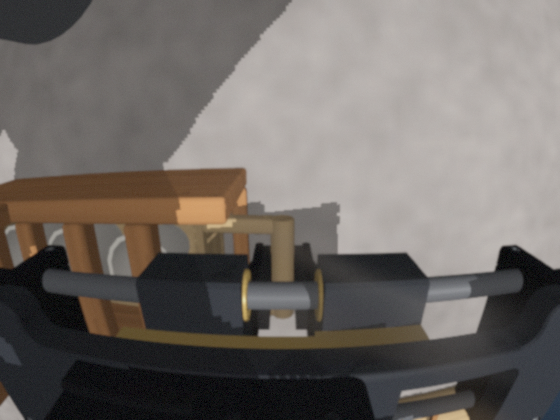

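View pics/scene4.png

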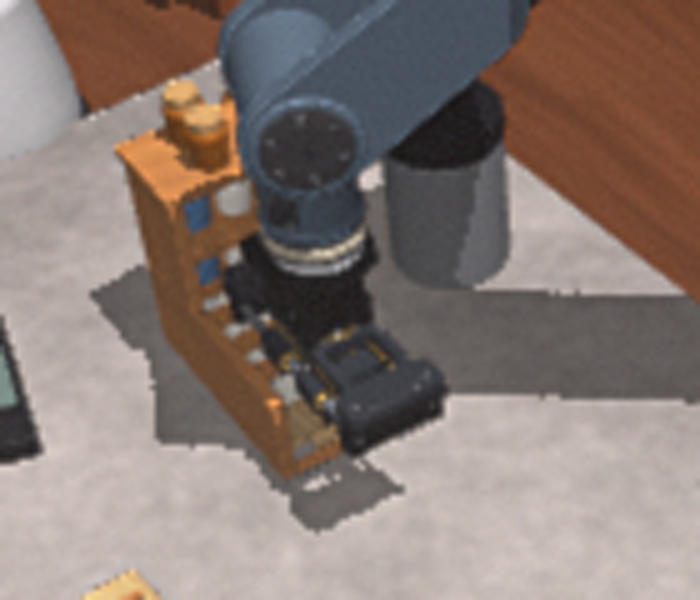

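>>> step_arm(targets=[{"dx":0,"dy":0.003,"dz":0.0005,"rx":0,"ry":0,"rz":0},{"dx":0,"dy":0.007,"dz":0.0005,"rx":0,"ry":0,"rz":0},{"dx":0,"dy":0.012,"dz":0.0005,"rx":0,"ry":0,"rz":0},{"dx":0,"dy":0.017,"dz":0.0005,"rx":0,"ry":0,"rz":0},{"dx":0,"dy":0.022,"dz":0.0005,"rx":0,"ry":0,"rz":0}])

```text
time: 6.08
position: [0.6302, -0.1529, 0.0997]
tool_rot: [0.038, 0.999, -0.0, -0.001]
ft_force: [0.8, -1.4, -3.2]
grip_width: 0.0113
```

```bash
python3 -c "
from h import *
cam('wrist','w5.png')
goal([.6286+.0768*.05,-.1719+.05*.997,.0995],85.6)"
```

```text
t 6.12 pos [ 0.6302 -0.1522  0.0997] yaw 85.67 F [-0.2  0.6 -2.1] w 11.1
d mm [-0.  30.2  0.2] r deg [ 0.02 -0.17  0.07]
```

View pics/w5.png

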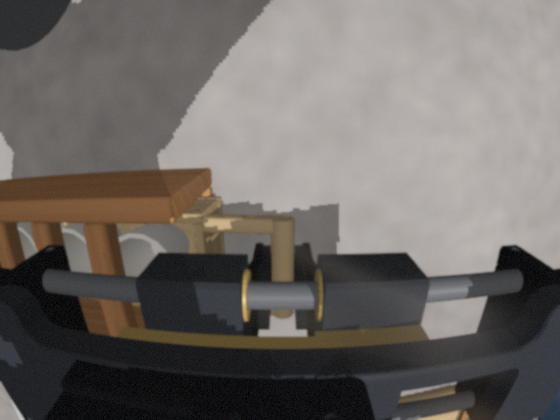

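>>> step_arm(targets=[{"dx":0,"dy":0.006,"dz":0,"rx":0,"ry":0,"rz":0},{"dx":0,"dy":0.014,"dz":0,"rx":0,"ry":0,"rz":0},{"dx":0,"dy":0.022,"dz":0,"rx":0,"ry":0,"rz":0},{"dx":0,"dy":0.03,"dz":0,"rx":0,"ry":0,"rz":0},{"dx":0,"dy":0.038,"dz":0,"rx":0,"ry":0,"rz":0}])

```text
time: 6.75
position: [0.6331, -0.1136, 0.0997]
tool_rot: [0.038, 0.999, 0.0, -0.002]
ft_force: [-0.2, -1.3, -3.4]
grip_width: 0.0111
```

>>> step_arm(targets=[{"dx":0,"dy":0.008,"dz":0,"rx":0,"ry":0,"rz":0},{"dx":0,"dy":0.016,"dz":0,"rx":0,"ry":0,"rz":0},{"dx":0,"dy":0.024,"dz":0,"rx":0,"ry":0,"rz":0},{"dx":0,"dy":0.031,"dz":0,"rx":0,"ry":0,"rz":0},{"dx":0,"dy":0.036,"dz":0,"rx":0,"ry":0,"rz":0}])

```text
time: 7.38
position: [0.636, -0.0774, 0.0999]
tool_rot: [0.038, 0.999, 0.0, -0.001]
ft_force: [-1.1, -1.5, -0.5]
grip_width: 0.0112
```

```bash
python3 -c "
from h import *
cam('wrist','w6.png')
c=cam('scene'); i=c['img'][130:250,170:310]; cv2.imwrite('pics/scene6.png',cv2.resize(i,None,fx=5,fy=5,interpolation=cv2.INTER_CUBIC))
goal([.6286+.0768*.15,-.1719+.15*.997,.0995],85.6)"
```

```text
t 7.47 pos [ 0.6359 -0.0768  0.0999] yaw 85.69 F [-1.   0.  -0.2] w 11.0
d mm [-0.1 54.6  0.4] r deg [ 0.08 -0.16  0.09]
```

View pics/w6.png

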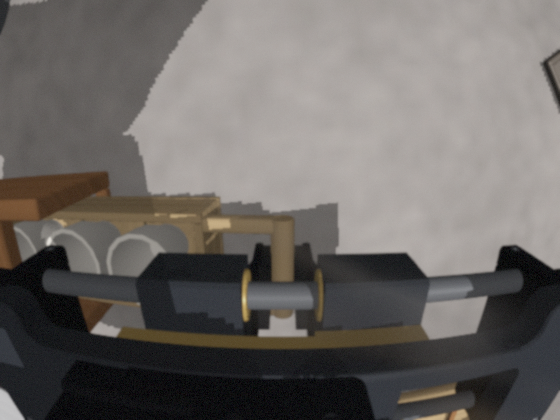

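View pics/scene6.png

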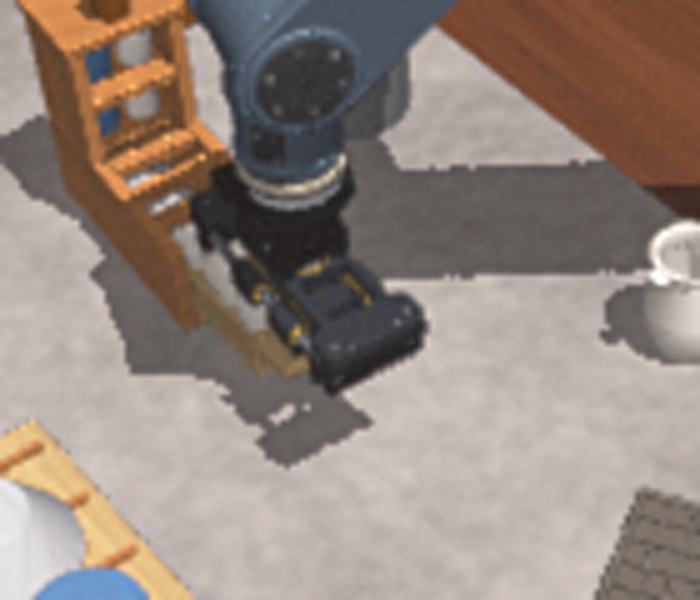

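>>> step_arm(targets=[{"dx":0,"dy":0.006,"dz":0.0005,"rx":0,"ry":0,"rz":0},{"dx":0,"dy":0.013,"dz":0.001,"rx":0,"ry":0,"rz":0},{"dx":0,"dy":0.02,"dz":0.002,"rx":0,"ry":0,"rz":0},{"dx":0,"dy":0.027,"dz":0.003,"rx":0,"ry":0,"rz":0},{"dx":0,"dy":0.034,"dz":0.004,"rx":0,"ry":0,"rz":0}])

```text
time: 8.1
position: [0.6385, -0.0424, 0.0958]
tool_rot: [0.038, 0.999, 0.001, -0.001]
ft_force: [0.4, -1.4, -1.6]
grip_width: 0.0111
```

>>> step_arm(targets=[{"dx":0,"dy":0.007,"dz":0.001,"rx":0,"ry":0,"rz":0},{"dx":0,"dy":0.014,"dz":0.002,"rx":0,"ry":0,"rz":0},{"dx":0,"dy":0.021,"dz":0.003,"rx":0,"ry":0,"rz":0},{"dx":0,"dy":0.027,"dz":0.004,"rx":0,"ry":0,"rz":0},{"dx":0,"dy":0.032,"dz":0.004,"rx":0,"ry":0,"rz":0}])

```text
time: 8.72
position: [0.6407, -0.01, 0.0917]
tool_rot: [0.037, 0.999, 0.001, -0.002]
ft_force: [-1.0, -1.3, -1.8]
grip_width: 0.0114
```

```bash
python3 -c "
from h import *
c=cam('scene'); i=c['img'][130:250,170:310]; cv2.imwrite('pics/scene7.png',cv2.resize(i,None,fx=5,fy=5,interpolation=cv2.INTER_CUBIC))
goal([.6286+.0768*.215,-.1719+.215*.997,.092],85.6)"
```

```text
t 8.78 pos [ 0.6407 -0.0093  0.0918] yaw 85.71 F [ 0.4  0.4 -0.7] w 11.1
d mm [-0.5 52.  -0.1] r deg [ 0.11 -0.19  0.11]
```

View pics/scene7.png

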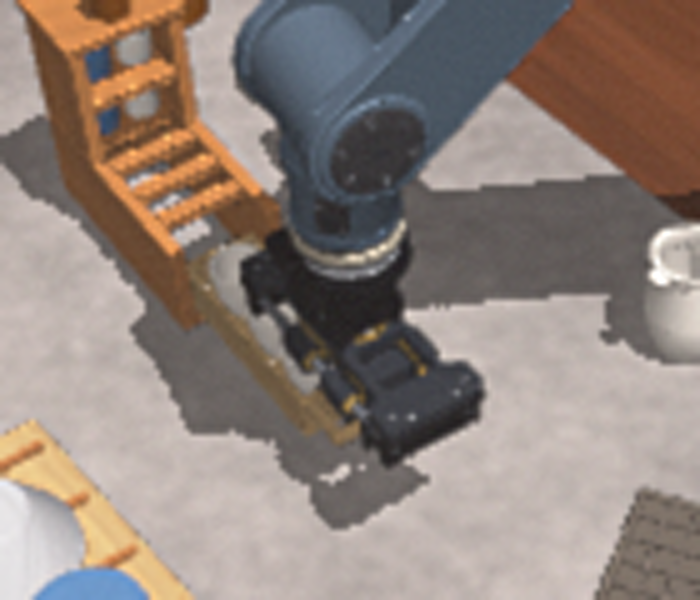

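>>> step_arm(targets=[{"dx":0,"dy":0,"dz":0,"rx":0,"ry":0,"rz":0},{"dx":0,"dy":0.001,"dz":0,"rx":0,"ry":0,"rz":0},{"dx":0,"dy":0.005,"dz":0,"rx":0,"ry":0,"rz":0},{"dx":0,"dy":0.01,"dz":0,"rx":0,"ry":0,"rz":0},{"dx":0,"dy":0.015,"dz":0,"rx":0,"ry":0,"rz":0}], force=60)

```text
time: 9.4
position: [0.6419, 0.006, 0.0918]
tool_rot: [0.037, 0.999, 0.001, -0.002]
ft_force: [-0.1, -2.6, -1.1]
grip_width: 0.0103
```

>>> step_arm(targets=[{"dx":0,"dy":0.004,"dz":0,"rx":0,"ry":0,"rz":0},{"dx":0,"dy":0.008,"dz":0,"rx":0,"ry":0,"rz":0},{"dx":0,"dy":0.013,"dz":0,"rx":0,"ry":0,"rz":0},{"dx":0,"dy":0.018,"dz":0,"rx":0,"ry":0,"rz":0},{"dx":0,"dy":0.023,"dz":0,"rx":0,"ry":0,"rz":0}])

```text
time: 10.02
position: [0.6436, 0.0293, 0.0919]
tool_rot: [0.037, 0.999, 0.001, -0.002]
ft_force: [1.0, -1.7, -1.6]
grip_width: 0.0104
```

```bash
python3 -c "
from h import *
c=cam('scene'); i=c['img'][130:250,170:310]; cv2.imwrite('pics/scene8.png',cv2.resize(i,None,fx=5,fy=5,interpolation=cv2.INTER_CUBIC))
goal([.6286+.0768*.215,-.1719+.215*.997,.092],85.6); print(telemetry.get_obs()['moment'])"
```

```text
t 10.07 pos [0.6436 0.03   0.0919] yaw 85.74 F [-0.4 -0.9 -0.3] w 10.3
d mm [-0.6 12.6 -0.1] r deg [ 0.13 -0.19  0.14]
[-0.28652174  0.03420143  0.00918241]
```

View pics/scene8.png

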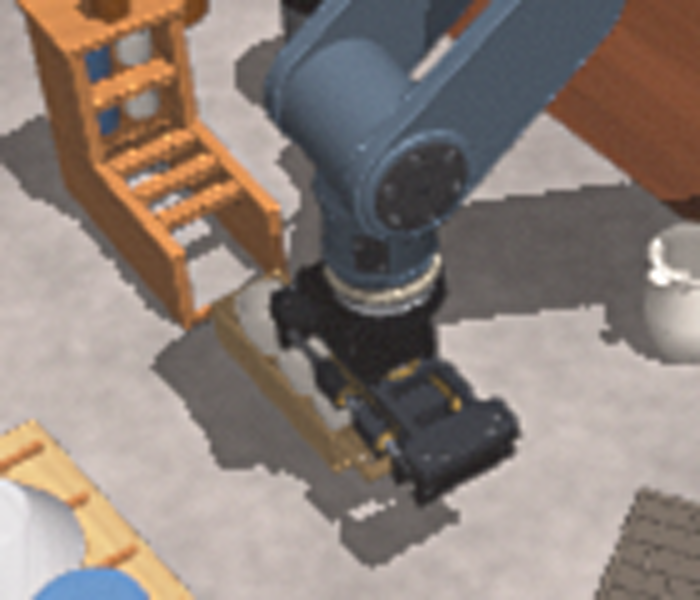

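>>> step_arm(targets=[{"dx":0,"dy":0.005,"dz":0,"rx":0,"ry":0,"rz":0},{"dx":0,"dy":0.01,"dz":0.001,"rx":0,"ry":0,"rz":0},{"dx":0,"dy":0.014,"dz":0.003,"rx":0,"ry":0,"rz":0},{"dx":0,"dy":0.015,"dz":0.005,"rx":0,"ry":0,"rz":0},{"dx":0,"dy":0.015,"dz":0.006,"rx":0,"ry":0,"rz":0}])

```text
time: 10.7
position: [0.6447, 0.0453, 0.0859]
tool_rot: [0.037, 0.999, 0.002, -0.002]
ft_force: [0.1, 0.1, 1.6]
grip_width: 0.0099
```

>>> step_arm(targets=[{"dx":0,"dy":0,"dz":0.001,"rx":0,"ry":0,"rz":0},{"dx":0,"dy":0,"dz":0.002,"rx":0,"ry":0,"rz":0},{"dx":0,"dy":0,"dz":0.003,"rx":0,"ry":0,"rz":0},{"dx":0,"dy":0,"dz":0.004,"rx":0,"ry":0,"rz":0},{"dx":0,"dy":0,"dz":0.004,"rx":0,"ry":0,"rz":0}], force=10)

```text
time: 11.32
position: [0.645, 0.0458, 0.0835]
tool_rot: [0.037, 0.999, 0.002, -0.001]
ft_force: [-3.1, 2.1, 8.4]
grip_width: 0.0116
```

```bash
python3 -c "
from h import *
c=cam('scene'); i=c['img'][130:250,190:330]; cv2.imwrite('pics/scene9.png',cv2.resize(i,None,fx=5,fy=5,interpolation=cv2.INTER_CUBIC))
cam('wrist','w9.png')
goal([.6286+.0768*.215,-.1719+.215*.997,.092],85.6); print(telemetry.get_obs()['moment'])"
```

```text
t 11.43 pos [0.645  0.0457 0.0835] yaw 85.71 F [-1.7  0.9  7.7] w 11.6
d mm [-0.3 -3.2 -8.5] r deg [ 0.21 -0.13  0.11]
[ 0.18755707  0.40163398 -0.0246027 ]
```

View pics/scene9.png

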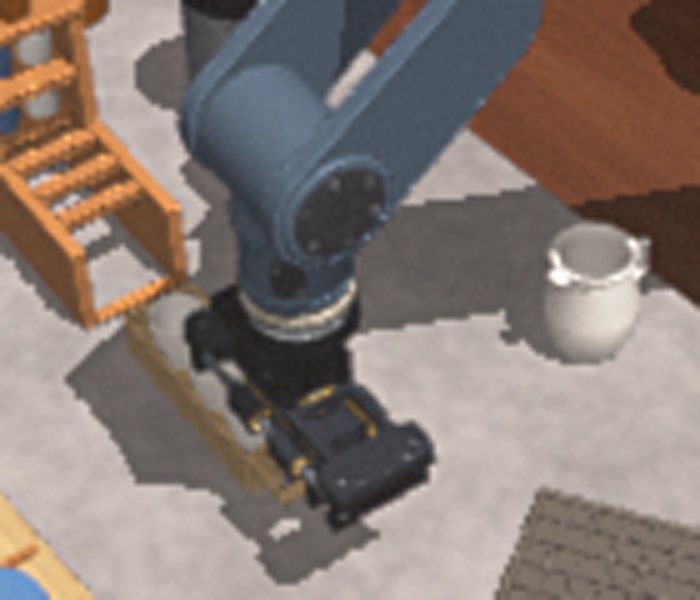

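View pics/w9.png

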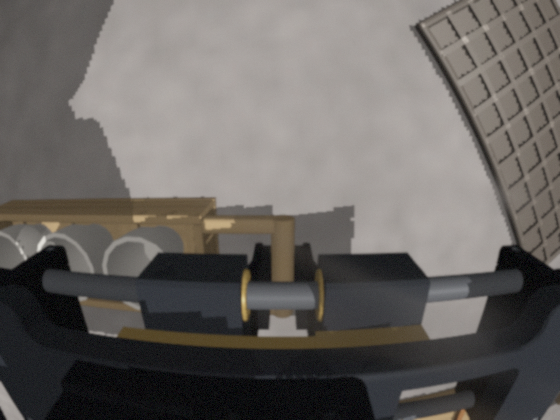

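The tray is on the stone (the 8 N upward force confirms it) and clear of the strip, so I'm letting go and rising.

>>> step_arm(targets=[{"dx":0,"dy":0,"dz":-0.001,"rx":0,"ry":0,"rz":0},{"dx":0,"dy":0,"dz":-0.001,"rx":0,"ry":0,"rz":0},{"dx":0,"dy":0,"dz":-0.001,"rx":0,"ry":0,"rz":0},{"dx":0,"dy":0,"dz":-0.001,"rx":0,"ry":0,"rz":0},{"dx":0,"dy":0,"dz":-0.001,"rx":0,"ry":0,"rz":0}], gripper=0.345)

```text
time: 12.05
position: [0.6449, 0.0457, 0.0843]
tool_rot: [0.037, 0.999, 0.002, -0.001]
ft_force: [-0.3, 0.3, -0.0]
grip_width: 0.0302
```

>>> step_arm(targets=[{"dx":0,"dy":0,"dz":-0.01,"rx":0,"ry":0,"rz":0},{"dx":0,"dy":0,"dz":-0.03,"rx":0,"ry":0,"rz":0},{"dx":0,"dy":0,"dz":-0.06,"rx":0,"ry":0,"rz":0},{"dx":0,"dy":0,"dz":-0.1,"rx":0,"ry":0,"rz":0},{"dx":0,"dy":0,"dz":-0.14,"rx":0,"ry":0,"rz":0}])

```text
time: 12.68
position: [0.6454, 0.0452, 0.2272]
tool_rot: [0.037, 0.999, 0.002, -0.0]
ft_force: [-0.6, 0.3, 0.9]
grip_width: 0.0302
```

```bash
python3 -c "
from h import *
cam('wrist','w10.png')
goal([.68,-.085,.24],-4.3)"
```

```text
t 12.72 pos [0.6488 0.045  0.2336] yaw 85.73 F [ 1.7 -0.1  2.9] w 30.2
d mm [ -40.9 -127.3   -6.3] r deg [ 0.62  0.33 90.03]
```

View pics/w10.png

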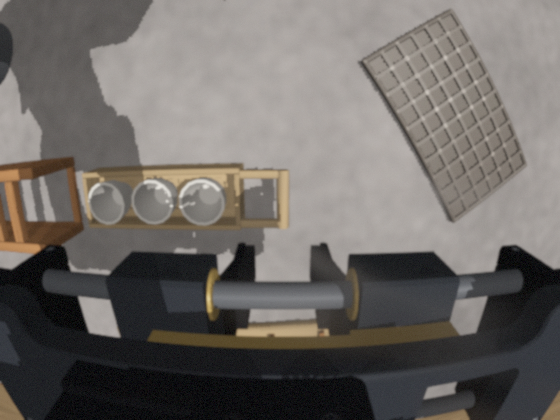

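```bash
python3 -c "
from h import *
c=load('wrist'); i=c['img'][0:240,70:300]; cv2.imwrite('pics/w10c.png',cv2.resize(i[150:240],None,fx=3.4,fy=3.4,interpolation=cv2.INTER_CUBIC))
q=[wplane(c,*p,.078)[:2] for p in [(84,169),(241,166),(239,226),(87,225)]]; print(np.round(q,4),np.mean(q,0))
for p in [(107,203),(154,201),(202,201)]: print('cup',wplane(c,*p,.087).round(4))
print('bar',wplane(c,284,199,.074))
q=np.array([wplane(c,*p,.048)[:2] for p in [(452,10),(362,63),(454,220),(527,162)]]); print(q.round(4),q.mean(0))
for a,b in((0,1),(1,2),(3,2),(0,3)): d=q[b]-q[a]; print(np.hypot(*d),np.degrees(np.arctan2(d[1],d[0])))
"
```

```text
[[ 0.5945 -0.1559]
 [ 0.6097  0.011 ]
 [ 0.667   0.0028]
 [ 0.655  -0.1671]] [ 0.63157853 -0.07731464]
cup [ 0.631  -0.1287  0.087 ]
cup [ 0.6335 -0.0753  0.087 ]
cup [ 0.6374 -0.0275  0.087 ]
bar [0.6448216  0.04769679 0.074     ]
[[0.4515 0.2459]
 [0.5176 0.1352]
 [0.6904 0.2418]
 [0.6248 0.3511]] [0.57106107 0.24351432]
0.1289384965878677 -59.15924757318666
0.20307364683216245 31.67793160801816
0.12744374493046967 -59.02127963407416
0.20275042932012832 31.256729792695943
```

View pics/w10c.png

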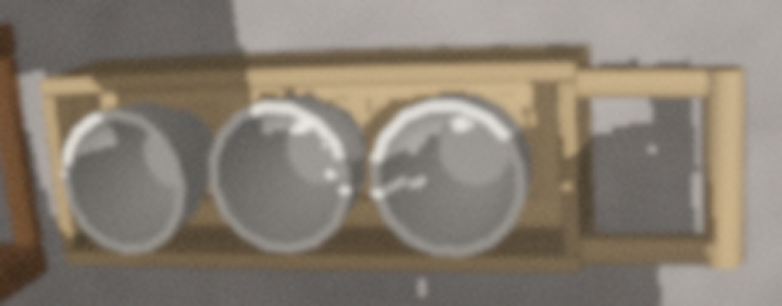

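```bash
python3 -c "
from h import *
goal([.6345,-.078,.23],-4.4)"
```

```text
t 12.72 pos [0.6488 0.045  0.2336] yaw 85.73 F [ 1.7 -0.1  2.9] w 30.2
d mm [   5.1 -123.7    3.2] r deg [ 0.62  0.33 90.13]
```

>>> step_arm(targets=[{"dx":0.001,"dy":-0.015,"dz":0.001,"rx":0,"ry":0,"rz":9},{"dx":0.002,"dy":-0.03,"dz":0.001,"rx":0,"ry":0,"rz":18},{"dx":0.003,"dy":-0.045,"dz":0.002,"rx":0,"ry":0,"rz":27},{"dx":0.003,"dy":-0.06,"dz":0.002,"rx":0,"ry":0,"rz":36},{"dx":0.003,"dy":-0.075,"dz":0.003,"rx":0,"ry":0,"rz":45}], gripper=1)

```text
time: 13.35
position: [0.6404, -0.0301, 0.2321]
tool_rot: [0.419, 0.908, 0.004, 0.005]
ft_force: [-0.4, 0.2, -0.0]
grip_width: 0.0719
```

```bash
python3 -c "
from h import *
goal([.6345,-.078,.23],-4.4)"
```

```text
t 13.35 pos [ 0.6404 -0.0301  0.2321] yaw 40.43 F [-0.4  0.2 -0. ] w 71.9
d mm [-32.6 -35.6   2. ] r deg [ 0.76  0.13 44.83]
```

>>> step_arm(targets=[{"dx":-0.007,"dy":-0.007,"dz":0,"rx":0,"ry":0,"rz":9},{"dx":-0.013,"dy":-0.014,"dz":0.001,"rx":0,"ry":0,"rz":18},{"dx":-0.02,"dy":-0.021,"dz":0.001,"rx":0,"ry":0,"rz":27},{"dx":-0.026,"dy":-0.028,"dz":0.002,"rx":0,"ry":0,"rz":36},{"dx":-0.0326,"dy":-0.0356,"dz":0.002,"rx":0.4,"ry":0,"rz":44.8}])

```text
time: 13.98
position: [0.6345, -0.0783, 0.2315]
tool_rot: [0.735, 0.678, 0.003, 0.003]
ft_force: [0.6, 0.3, 0.3]
grip_width: 0.0872
```

>>> step_arm(targets=[{"dx":0,"dy":0,"dz":0,"rx":0,"ry":0,"rz":0},{"dx":0,"dy":0,"dz":0,"rx":0,"ry":0,"rz":0},{"dx":0,"dy":0,"dz":0,"rx":0,"ry":0,"rz":0},{"dx":0,"dy":0,"dz":0,"rx":0,"ry":0,"rz":0},{"dx":0,"dy":0,"dz":0,"rx":0,"ry":0,"rz":0}])

```text
time: 14.6
position: [0.6345, -0.0781, 0.2315]
tool_rot: [0.735, 0.678, 0.003, 0.003]
ft_force: [-0.7, 0.2, -0.5]
grip_width: 0.0871
```

```bash
python3 -c "
from h import *
cam('wrist','w11.png')
c=cam('top'); i=c['img'][140:260,220:400]; cv2.imwrite('pics/top11.png',cv2.resize(i,None,fx=4,fy=4,interpolation=cv2.INTER_CUBIC))
goal([.6345,-.078,.23],-4.4)"
```

```text
t 14.7 pos [ 0.6345 -0.0782  0.2315] yaw -4.64 F [ 0.3 -0.4 -0.3] w 87.0
d mm [ 0.2 -0.1  1.5] r deg [ 0.45  0.   -0.24]
```

View pics/w11.png

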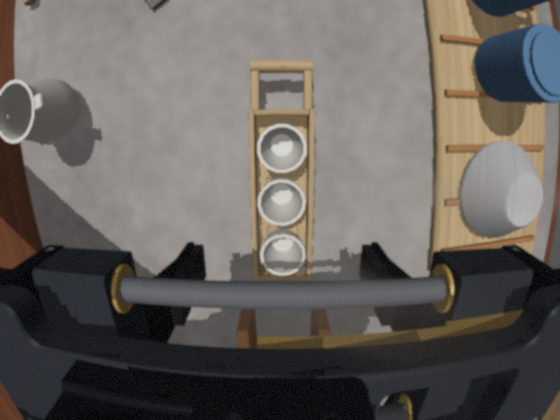

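The tray is centred between the open fingers (cups at (281,147), (282,203), (283,254)). I'm working out its pose.

```bash
python3 -c "
from h import *
c=load('wrist')
for p in [(281,147),(282,203),(283,255)]: print('cup',wplane(c,*p,.087).round(4))
a=wplane(c,254,66,.074);b=wplane(c,309,66,.074);print('bar',a,b,(a+b)/2, np.degrees(np.arctan2(*(a-b)[1::-1])))
a=wplane(c,249,111,.078);b=wplane(c,315,111,.078);print('front',a,b,(a+b)/2)
i=c['img'][40:290,200:360]; cv2.imwrite('pics/w11c.png',cv2.resize(i,None,fx=2.4,fy=2.4,interpolation=cv2.INTER_CUBIC))
"
```

```text
cup [ 0.6384 -0.0276  0.087 ]
cup [ 0.6351 -0.0788  0.087 ]
cup [ 0.6318 -0.1308  0.087 ]
bar [0.62012317 0.04862917 0.074     ] [0.66993242 0.04458159 0.074     ] [0.6450278  0.04660538 0.074     ] 175.3542689854287
front [0.61235639 0.00703909 0.078     ] [0.67169332 0.0021822  0.078     ] [0.64202485 0.00461065 0.078     ]
```

View pics/w11c.png

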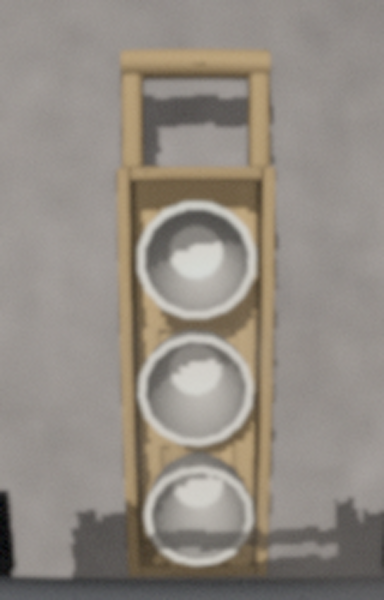

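View pics/top11.png

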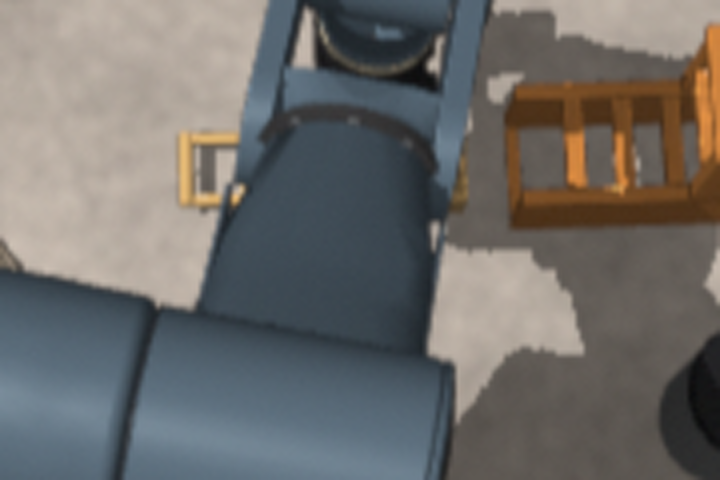

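```bash
python3 -c "
from h import *
goal([.6350,-.0788,.064],-4.4)"
```

```text
t 14.7 pos [ 0.6345 -0.0782  0.2315] yaw -4.64 F [ 0.3 -0.4 -0.3] w 87.0
d mm [ -0.6  -0.8 167.4] r deg [ 0.45  0.   -0.24]
```

>>> step_arm(targets=[{"dx":-0.0006,"dy":0,"dz":0.025,"rx":0.2,"ry":0,"rz":-0.2},{"dx":-0.0006,"dy":0,"dz":0.05,"rx":0.45,"ry":0,"rz":-0.2},{"dx":-0.0006,"dy":-0.0003,"dz":0.075,"rx":0.45,"ry":0,"rz":-0.2},{"dx":-0.0006,"dy":-0.0005,"dz":0.1,"rx":0.45,"ry":0,"rz":-0.2},{"dx":-0.0006,"dy":-0.0005,"dz":0.11,"rx":0.45,"ry":0,"rz":-0.2}])

```text
time: 15.32
position: [0.6339, -0.0786, 0.1198]
tool_rot: [0.734, 0.679, -0.001, -0.001]
ft_force: [-0.3, 0.6, 0.0]
grip_width: 0.0867
```

```bash
python3 -c "
from h import *
cam('wrist','w12.png')
goal([.6350,-.0788,.064],-4.4)"
```

```text
t 15.38 pos [ 0.6338 -0.0785  0.1192] yaw -4.43 F [ 0.6 -0.3 -0.4] w 87.1
d mm [-0.2  1.4 55.2] r deg [-0.2  -0.04 -0.03]
```

View pics/w12.png

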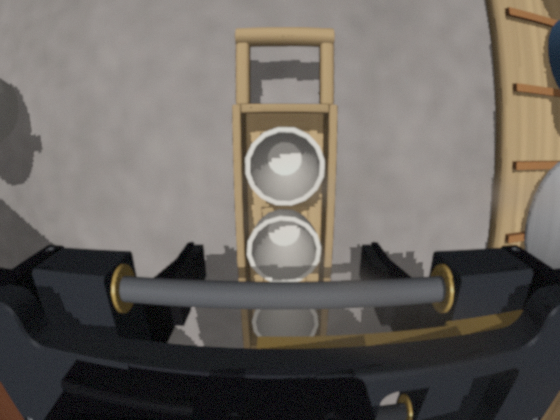

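The tray is at u 235–336, between the fingers at 204 and 361, and a 1.4 mm correction agrees with that. Continuing down.

>>> step_arm(targets=[{"dx":0,"dy":0.0014,"dz":0.012,"rx":-0.2,"ry":0,"rz":0},{"dx":0,"dy":0.0014,"dz":0.025,"rx":-0.2,"ry":0,"rz":0},{"dx":0,"dy":0.0014,"dz":0.038,"rx":-0.2,"ry":0,"rz":0},{"dx":0,"dy":0.0014,"dz":0.05,"rx":-0.2,"ry":0,"rz":0},{"dx":0,"dy":0.0014,"dz":0.055,"rx":-0.2,"ry":0,"rz":0}])

```text
time: 16.0
position: [0.6344, -0.0784, 0.0631]
tool_rot: [0.734, 0.679, -0.0, -0.001]
ft_force: [0.0, -1.0, 0.7]
grip_width: 0.0867
```

>>> step_arm(targets=[{"dx":0,"dy":0,"dz":0,"rx":0,"ry":0,"rz":0},{"dx":0,"dy":0,"dz":0,"rx":0,"ry":0,"rz":0},{"dx":0,"dy":0,"dz":0,"rx":0,"ry":0,"rz":0},{"dx":0,"dy":0,"dz":0,"rx":0,"ry":0,"rz":0},{"dx":0,"dy":0,"dz":0,"rx":0,"ry":0,"rz":0}], gripper=0.6, force=25)

```text
time: 16.62
position: [0.6349, -0.0786, 0.0636]
tool_rot: [0.734, 0.679, 0.0, -0.0]
ft_force: [-0.5, 0.4, 2.0]
grip_width: 0.06
```

```bash
python3 -c "
from h import *
cam('wrist','w13.png')
goal([.6350,-.0788,.064],-4.4)"
```

```text
t 16.68 pos [ 0.6349 -0.0786  0.0635] yaw -4.44 F [-0.1  0.9  2.6] w 60.2
d mm [-0.2  0.1 -0.5] r deg [-0.02 -0.05 -0.04]
```

View pics/w13.png

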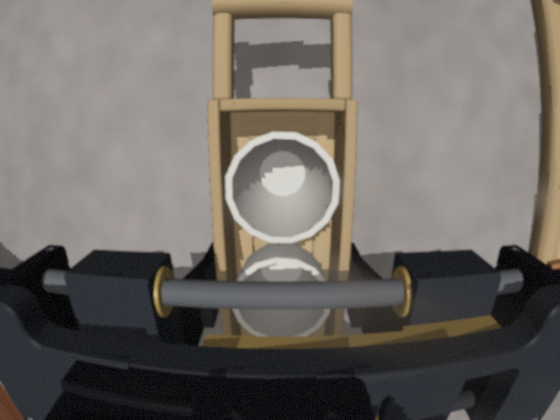

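The grip stopped on the tray at 60 mm, with the pads flush on both sides. Firming up and lifting.

>>> step_arm(targets=[{"dx":0,"dy":0,"dz":0,"rx":0,"ry":0,"rz":0},{"dx":0,"dy":0,"dz":0,"rx":0,"ry":0,"rz":0},{"dx":0,"dy":0,"dz":0,"rx":0,"ry":0,"rz":0},{"dx":0,"dy":0,"dz":-0.001,"rx":0,"ry":0,"rz":0},{"dx":0,"dy":0,"dz":-0.003,"rx":0,"ry":0,"rz":0}], gripper=0.4, force=40)

```text
time: 17.3
position: [0.6338, -0.0782, 0.0656]
tool_rot: [0.734, 0.679, -0.001, -0.002]
ft_force: [0.3, -1.1, -3.7]
grip_width: 0.0595
```

>>> step_arm(targets=[{"dx":0,"dy":0,"dz":-0.003,"rx":0,"ry":0,"rz":0},{"dx":0,"dy":0,"dz":-0.008,"rx":0,"ry":0,"rz":0},{"dx":0,"dy":0,"dz":-0.015,"rx":0,"ry":0,"rz":0},{"dx":0,"dy":0,"dz":-0.022,"rx":0,"ry":0,"rz":0},{"dx":0,"dy":0,"dz":-0.028,"rx":0,"ry":0,"rz":0}])

```text
time: 17.92
position: [0.6341, -0.0783, 0.0944]
tool_rot: [0.734, 0.679, -0.0, -0.001]
ft_force: [0.4, 0.9, -3.9]
grip_width: 0.0595
```

```bash
python3 -c "
from h import *
cam('wrist','w14.png')
c=cam('scene'); i=c['img'][130:260,190:330]; cv2.imwrite('pics/scene14.png',cv2.resize(i,None,fx=4.5,fy=4.5,interpolation=cv2.INTER_CUBIC))
goal([.571,.2425,.104],-59.4); print(telemetry.get_obs()['q'])"
```

```text
t 18.02 pos [ 0.6346 -0.0785  0.0948] yaw -4.43 F [ 0.1 -0.1 -3.9] w 59.7
d mm [315.1 -88.2  -8.9] r deg [-8.000e-02 -2.000e-02  5.497e+01]
[-2.97864648e-01  7.29558288e-01  1.50550413e+00  8.91848981e-04
  9.07692738e-01 -2.21082224e-01]
```

View pics/scene14.png

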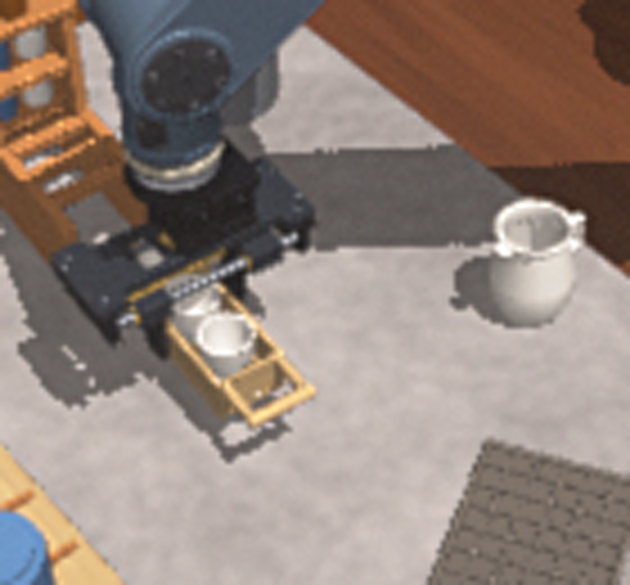

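View pics/w14.png

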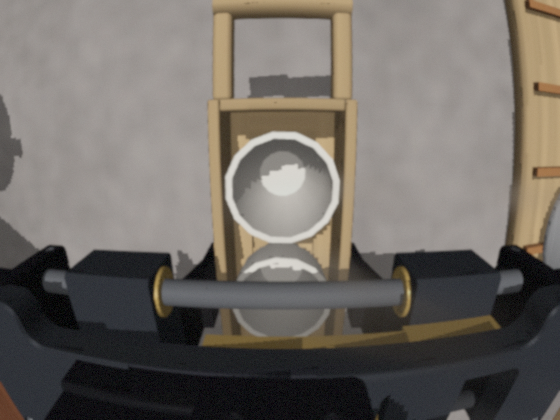

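```bash
python3 -c "
from h import *
c=load('top'); print('pitcher',plane(c,275,263,.13), 'spoon',plane(c,205,294,.045))
s=load('scene'); g=cv2.GaussianBlur(cv2.cvtColor(s['img'],cv2.COLOR_BGR2GRAY),(5,5),0)
m=np.zeros(g.shape,np.uint8); m[222:295,270:342]=(g[222:295,270:342]<120); 
hsv=cv2.cvtColor(s['img'],cv2.COLOR_BGR2HSV); 
m=cv2.morphologyEx(m,cv2.MORPH_CLOSE,np.ones((7,7)));m=cv2.morphologyEx(m,cv2.MORPH_OPEN,np.ones((5,5)))
cs=max(cv2.findContours(m,cv2.RETR_EXTERNAL,cv2.CHAIN_APPROX_NONE)[0],key=cv2.contourArea); print(cv2.boundingRect(cs))
pl=np.array([plane(s,u,v,.048)[:2] for u,v in cs[:,0]]); print(cv2.minAreaRect((pl*1000).astype(np.float32)))
i=s['img'].copy(); cv2.drawContours(i,[cs],-1,(0,0,255),1); cv2.imwrite('pics/triv.png',cv2.resize(i[215:300,260:350],None,fx=6,fy=6))
"
```

```text
pitcher [0.39249997 0.04346127 0.13      ] spoon [0.33297264 0.25620183 0.045     ]
(281, 230, 50, 57)
((574.58349609375, 244.82342529296875), (205.1114501953125, 125.5221176147461), 30.182048797607422)
```

View pics/triv.png

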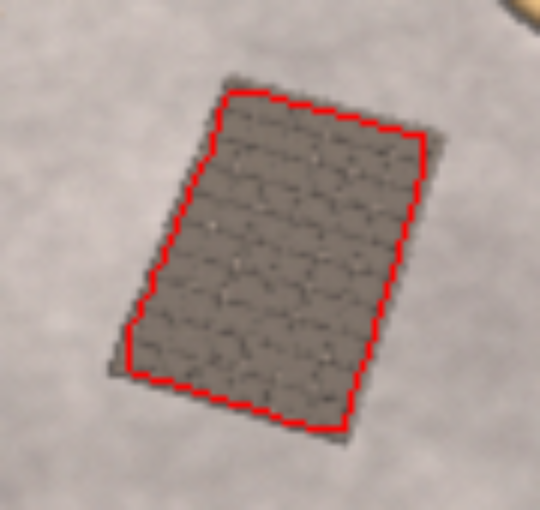

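>>> step_arm(targets=[{"dx":0.004,"dy":-0.001,"dz":-0.003,"rx":0,"ry":0,"rz":1},{"dx":0.014,"dy":-0.004,"dz":-0.006,"rx":0,"ry":0,"rz":3},{"dx":0.03,"dy":-0.008,"dz":-0.01,"rx":0,"ry":0,"rz":6},{"dx":0.05,"dy":-0.014,"dz":-0.013,"rx":0,"ry":0,"rz":9},{"dx":0.072,"dy":-0.02,"dz":-0.015,"rx":0,"ry":0,"rz":13}])

```text
time: 18.65
position: [0.6199, -0.0044, 0.1099]
tool_rot: [0.807, 0.591, -0.0, -0.001]
ft_force: [-0.1, -0.2, -4.5]
grip_width: 0.0595
```

```bash
python3 -c "
from h import *
goal([.571,.2425,.11],-59.1)"
```

```text
t 18.65 pos [ 0.6199 -0.0044  0.1099] yaw -17.61 F [-0.1 -0.2 -4.5] w 59.5
d mm [ 220.6 -121.3    0.3] r deg [-1.000e-01 -1.000e-02  4.149e+01]
```

>>> step_arm(targets=[{"dx":0.019,"dy":-0.01,"dz":0,"rx":0,"ry":0,"rz":3.6},{"dx":0.038,"dy":-0.021,"dz":0,"rx":0,"ry":0,"rz":7.2},{"dx":0.057,"dy":-0.031,"dz":0,"rx":0,"ry":0,"rz":10.8},{"dx":0.076,"dy":-0.042,"dz":0,"rx":0,"ry":0,"rz":14.4},{"dx":0.095,"dy":-0.052,"dz":0,"rx":0,"ry":0,"rz":18}])

```text
time: 19.27
position: [0.5985, 0.1028, 0.11]
tool_rot: [0.89, 0.456, -0.001, -0.001]
ft_force: [0.4, 0.1, -4.0]
grip_width: 0.0599
```

```bash
python3 -c "
from h import *
goal([.571,.2425,.11],-59.1)"
```

```text
t 19.27 pos [0.5985 0.1028 0.11  ] yaw -35.76 F [ 0.4  0.1 -4. ] w 59.9
d mm [  97.3 -103.9    0.2] r deg [-0.13  0.03 23.34]
```

>>> step_arm(targets=[{"dx":0.014,"dy":-0.015,"dz":0,"rx":0,"ry":0,"rz":3.5},{"dx":0.027,"dy":-0.029,"dz":0,"rx":0,"ry":0,"rz":6.8},{"dx":0.04,"dy":-0.042,"dz":0,"rx":0,"ry":0,"rz":10},{"dx":0.051,"dy":-0.055,"dz":0,"rx":0,"ry":0,"rz":13},{"dx":0.061,"dy":-0.066,"dz":0,"rx":0,"ry":0,"rz":15.5}])

```text
time: 19.9
position: [0.58, 0.1918, 0.1101]
tool_rot: [0.944, 0.331, -0.001, -0.001]
ft_force: [-0.3, 0.5, -4.2]
grip_width: 0.0597
```

```bash
python3 -c "
from h import *
goal([.571,.2425,.11],-59.1)"
```

```text
t 19.9 pos [0.58   0.1918 0.1101] yaw -51.36 F [-0.3  0.5 -4.2] w 59.7
d mm [ 24.6 -45.2   0.2] r deg [-0.15  0.07  7.74]
```

>>> step_arm(targets=[{"dx":0.008,"dy":-0.014,"dz":0,"rx":0,"ry":0,"rz":2.4},{"dx":0.014,"dy":-0.026,"dz":0,"rx":0,"ry":0,"rz":4.5},{"dx":0.019,"dy":-0.036,"dz":0,"rx":0,"ry":0,"rz":6.2},{"dx":0.023,"dy":-0.042,"dz":0,"rx":0,"ry":0,"rz":7.3},{"dx":0.0246,"dy":-0.0452,"dz":0,"rx":0,"ry":0,"rz":7.7}])

```text
time: 20.52
position: [0.5708, 0.2429, 0.1102]
tool_rot: [0.964, 0.267, -0.001, -0.001]
ft_force: [-0.1, 0.2, -3.9]
grip_width: 0.0598
```

>>> step_arm(targets=[{"dx":0,"dy":0,"dz":0,"rx":0,"ry":0,"rz":0},{"dx":0,"dy":0,"dz":0,"rx":0,"ry":0,"rz":0},{"dx":0,"dy":0,"dz":0,"rx":0,"ry":0,"rz":0},{"dx":0,"dy":0,"dz":0,"rx":0,"ry":0,"rz":0},{"dx":0,"dy":0,"dz":0,"rx":0,"ry":0,"rz":0}])

```text
time: 21.15
position: [0.5709, 0.2428, 0.1101]
tool_rot: [0.964, 0.267, -0.001, -0.001]
ft_force: [-0.6, -0.2, -4.0]
grip_width: 0.06
```

```bash
python3 -c "
from h import *
cam('wrist','w15.png')
c=cam('scene'); i=c['img'][190:310,240:380]; cv2.imwrite('pics/scene15.png',cv2.resize(i,None,fx=5,fy=5,interpolation=cv2.INTER_CUBIC))
goal([.571,.2425,.11],-59.1)"
```

```text
t 21.25 pos [0.5709 0.2428 0.1102] yaw -59.06 F [-0.3 -0.  -5. ] w 60.0
d mm [-0.1  0.4  0.2] r deg [-0.14  0.09  0.04]
```

View pics/w15.png

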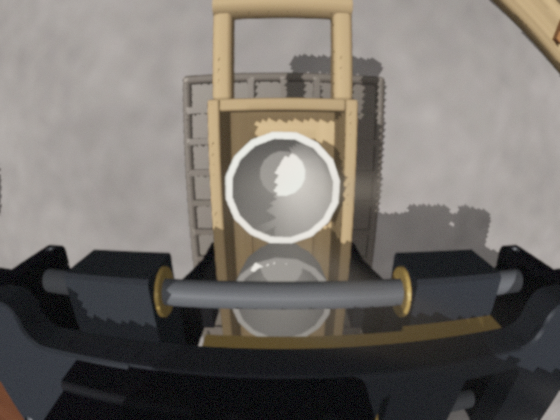

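View pics/scene15.png

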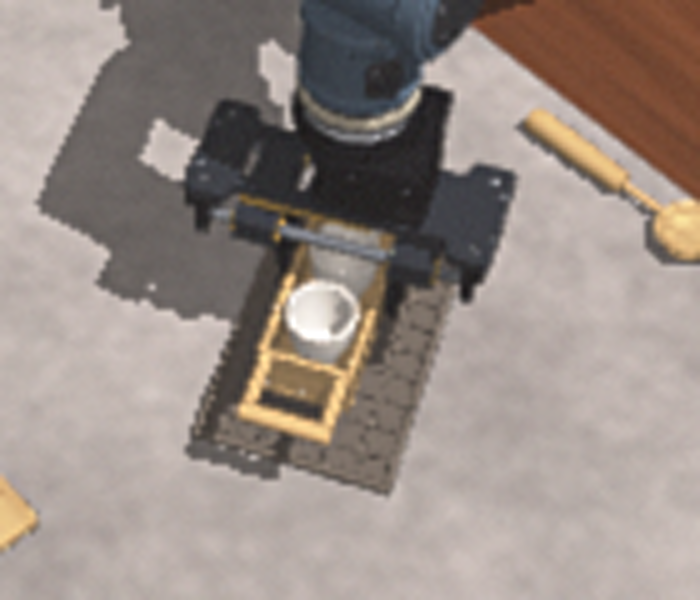

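The trivet edges are visible: front at v≈76, left from (184,77) to (193,245), right from (384,77) to (376,235). I'll measure its pose from these.

```bash
python3 -c "
from h import *
c=load('wrist')
i=c['img'][55:270,170:400]; cv2.imwrite('pics/w15c.png',cv2.resize(i,None,fx=2.75,fy=2.75,interpolation=cv2.INTER_CUBIC))
"
```

```text
(no output)
```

View pics/w15c.png

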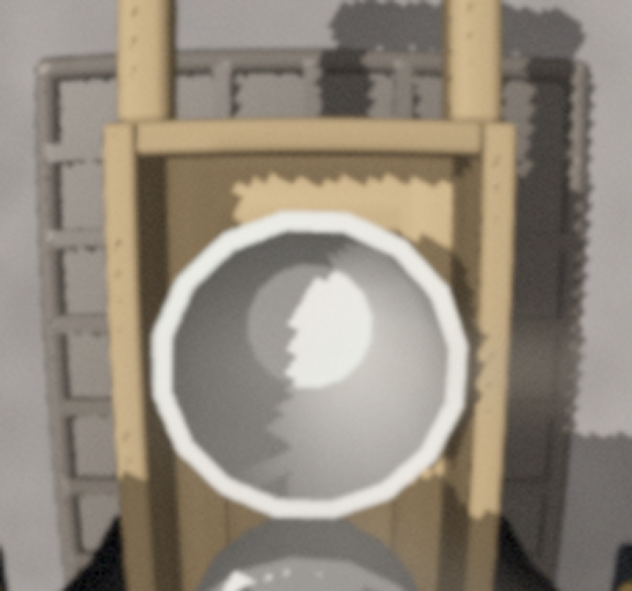

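```bash
python3 -c "
from h import *
c=load('wrist')
f=lambda p: wplane(c,170+p[0]/2.75,55+p[1]/2.75,.048)[:2]
o=telemetry.get_obs(); y=Ro.from_quat(o['tool_rot']).apply([0,1,0])[:2]; x=Ro.from_quat(o['tool_rot']).apply([1,0,0])[:2]
for n,ps in (('L',[(37,65),(42,200),(49,320),(57,440),(65,560)]),('R',[(588,66),(584,200),(578,320),(571,440)]),('F',[(50,59),(230,53),(310,53),(430,55),(570,60)])):
  for p in ps: q=f(p)-o['position'][:2]; print(n,p,'tx %.1f ty %.1f'%(1000*q@x,1000*q@y))
"
```

```text
L (37, 65) tx 103.8 ty -63.6
L (42, 200) tx 71.7 ty -63.0
L (49, 320) tx 42.9 ty -62.7
L (57, 440) tx 12.9 ty -62.9
L (65, 560) tx -19.8 ty -63.9
R (588, 66) tx 103.6 ty 64.4
R (584, 200) tx 71.6 ty 64.0
R (578, 320) tx 42.9 ty 63.9
R (571, 440) tx 12.8 ty 64.4
F (50, 59) tx 105.0 ty -60.4
F (230, 53) tx 104.2 ty -18.2
F (310, 53) tx 104.0 ty -0.2
F (430, 55) tx 104.0 ty 27.0
F (570, 60) tx 104.7 ty 60.0
```

```bash
python3 -c "
from h import *
c=load('wrist')
o=telemetry.get_obs(); R=Ro.from_quat(o['tool_rot']).as_matrix(); y=R[:2,1];x=R[:2,0]
z=o['position'][2]+.0145
for n,p,zz in (('FL',(105,123),z),('FR',(516,123),z),('Lw',(120,480),z),('Rw',(500,480),z),('cup1 top',(310,212),z+.009),('cup1 bot',(310,518),z+.009),('cup1 L',(151,360),z+.009),('cup1 R',(468,360),z+.009)):
  q=wplane(c,170+p[0]/2.75,55+p[1]/2.75,zz)[:2]-o['position'][:2]; print(n,'tx %.1f ty %.1f'%(1000*q@x,1000*q@y))
"
```

```text
FL tx 84.6 ty -29.7
FR tx 84.5 ty 29.5
Lw tx 30.4 ty -29.7
Rw tx 30.3 ty 29.3
cup1 top tx 71.4 ty -0.2
cup1 bot tx 27.9 ty -0.2
cup1 L tx 51.3 ty -22.2
cup1 R tx 51.3 ty 21.7
```

Tray and trivet agree to within a millimetre, so I'm lowering about 38.5 mm gently.

>>> step_arm(targets=[{"dx":0,"dy":0.0003,"dz":0.004,"rx":0,"ry":0,"rz":0},{"dx":0,"dy":0.0003,"dz":0.011,"rx":0,"ry":0,"rz":0},{"dx":0,"dy":0.0003,"dz":0.019,"rx":0,"ry":0,"rz":0},{"dx":0,"dy":0.0003,"dz":0.026,"rx":0,"ry":0,"rz":0},{"dx":0,"dy":0.0003,"dz":0.031,"rx":0,"ry":0,"rz":0}])

```text
time: 21.88
position: [0.5707, 0.2426, 0.0783]
tool_rot: [0.964, 0.267, -0.002, -0.001]
ft_force: [-0.3, -0.6, -3.8]
grip_width: 0.0594
```

```bash
python3 -c "
from h import *
goal([.571,.2430,.0715],-59.1)"
```

```text
t 21.88 pos [0.5707 0.2426 0.0783] yaw -59.06 F [-0.3 -0.6 -3.8] w 59.4
d mm [ 0.5 -0.2  6.8] r deg [-0.16  0.14  0.04]
```

>>> step_arm(targets=[{"dx":0,"dy":0,"dz":0.002,"rx":0,"ry":0,"rz":0},{"dx":0,"dy":0,"dz":0.004,"rx":0,"ry":0,"rz":0},{"dx":0,"dy":0,"dz":0.0055,"rx":0,"ry":0,"rz":0},{"dx":0,"dy":0,"dz":0.0065,"rx":0,"ry":0,"rz":0},{"dx":0,"dy":0,"dz":0.007,"rx":0,"ry":0,"rz":0}])

```text
time: 22.5
position: [0.5707, 0.2426, 0.0716]
tool_rot: [0.964, 0.267, -0.001, -0.001]
ft_force: [-1.9, -0.7, -0.9]
grip_width: 0.0602
```

```bash
python3 -c "
from h import *
goal([.571,.2430,.0715],-59.1); print(telemetry.get_obs()['ft_force'])"
```

```text
t 22.5 pos [0.5707 0.2426 0.0716] yaw -59.06 F [-1.9 -0.7 -0.9] w 60.2
d mm [ 0.5 -0.2  0.1] r deg [-0.15  0.13  0.04]
[-1.8918497  -0.72607204 -0.87792529]
```

>>> step_arm(targets=[{"dx":0,"dy":0,"dz":0.0005,"rx":0,"ry":0,"rz":0},{"dx":0,"dy":0,"dz":0.0005,"rx":0,"ry":0,"rz":0},{"dx":0,"dy":0,"dz":0.0005,"rx":0,"ry":0,"rz":0},{"dx":0,"dy":0,"dz":0.0005,"rx":0,"ry":0,"rz":0},{"dx":0,"dy":0,"dz":0.0005,"rx":0,"ry":0,"rz":0}], force=6)

```text
time: 23.12
position: [0.5707, 0.2426, 0.0715]
tool_rot: [0.964, 0.267, -0.001, -0.001]
ft_force: [-2.8, -0.7, 3.8]
grip_width: 0.0598
```

>>> step_arm(targets=[{"dx":0,"dy":0,"dz":0,"rx":0,"ry":0,"rz":0},{"dx":0,"dy":0,"dz":0,"rx":0,"ry":0,"rz":0},{"dx":0,"dy":0,"dz":0,"rx":0,"ry":0,"rz":0},{"dx":0,"dy":0,"dz":0,"rx":0,"ry":0,"rz":0},{"dx":0,"dy":0,"dz":0,"rx":0,"ry":0,"rz":0}], gripper=1)

```text
time: 23.75
position: [0.5708, 0.2426, 0.0715]
tool_rot: [0.964, 0.267, -0.001, -0.001]
ft_force: [-0.3, 0.1, 0.2]
grip_width: 0.0872
```

```bash
python3 -c "
from h import *
cam('wrist','w16.png');goal([.571,.2430,.0715],-59.1)"
```

```text
t 23.8 pos [0.5707 0.2426 0.0715] yaw -59.05 F [ 0.1 -0.8  1. ] w 86.8
d mm [ 0.4 -0.2 -0. ] r deg [-0.15  0.12  0.05]
```

View pics/w16.png

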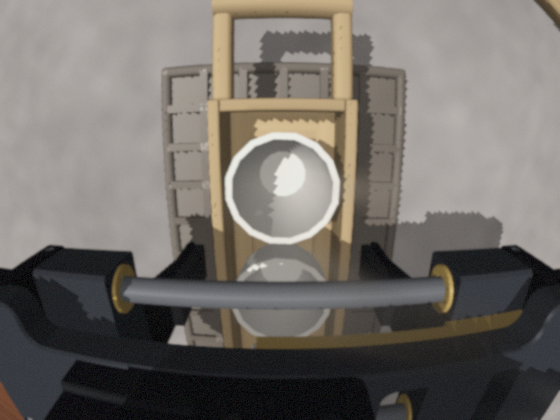

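The tray sits centred with the fingers open and clear. Rising straight up, slowly at first.

>>> step_arm(targets=[{"dx":0,"dy":0,"dz":-0.008,"rx":0,"ry":0,"rz":0},{"dx":0,"dy":0,"dz":-0.02,"rx":0,"ry":0,"rz":0},{"dx":0,"dy":0,"dz":-0.04,"rx":0,"ry":0,"rz":0},{"dx":0,"dy":0,"dz":-0.065,"rx":0,"ry":0,"rz":0},{"dx":0,"dy":0,"dz":-0.095,"rx":0,"ry":0,"rz":0}])

```text
time: 24.42
position: [0.5709, 0.2425, 0.1679]
tool_rot: [0.964, 0.267, -0.001, -0.001]
ft_force: [0.4, 0.5, 0.5]
grip_width: 0.0874
```

>>> step_arm(targets=[{"dx":-0.02,"dy":0,"dz":-0.03,"rx":0,"ry":0,"rz":0},{"dx":-0.05,"dy":0,"dz":-0.06,"rx":0,"ry":0,"rz":0},{"dx":-0.08,"dy":0,"dz":-0.08,"rx":0,"ry":0,"rz":0},{"dx":-0.1,"dy":0,"dz":-0.09,"rx":0,"ry":0,"rz":0},{"dx":-0.1,"dy":0,"dz":-0.09,"rx":0,"ry":0,"rz":0}])

```text
time: 25.05
position: [0.4849, 0.1907, 0.26]
tool_rot: [0.964, 0.267, 0.0, -0.001]
ft_force: [0.5, 0.7, -0.1]
grip_width: 0.087
```

>>> step_arm(targets=[{"dx":0,"dy":0,"dz":0,"rx":0,"ry":0,"rz":0},{"dx":0,"dy":0,"dz":0,"rx":0,"ry":0,"rz":0},{"dx":0,"dy":0,"dz":0,"rx":0,"ry":0,"rz":0},{"dx":0,"dy":0,"dz":0,"rx":0,"ry":0,"rz":0},{"dx":0,"dy":0,"dz":0,"rx":0,"ry":0,"rz":0}])

```text
time: 25.68
position: [0.485, 0.1908, 0.2597]
tool_rot: [0.964, 0.267, -0.0, -0.001]
ft_force: [-0.2, 0.2, 0.8]
grip_width: 0.0868
```

```bash
python3 -c "
from h import *
cam('wrist','w17.png');cam('top','top17.png');cam('scene','scene17.png');goal([.571,.2430,.0715],-59.1)"
```

```text
t 25.82 pos [0.4849 0.1907 0.2599] yaw -59.08 F [ 1.1 -0.  -0.4] w 86.8
d mm [100.6  -0.3 188.5] r deg [-0.09 -0.03  0.02]
```

View pics/w17.png

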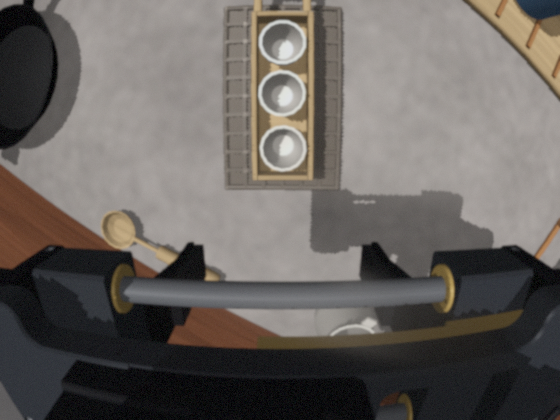

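View pics/scene17.png

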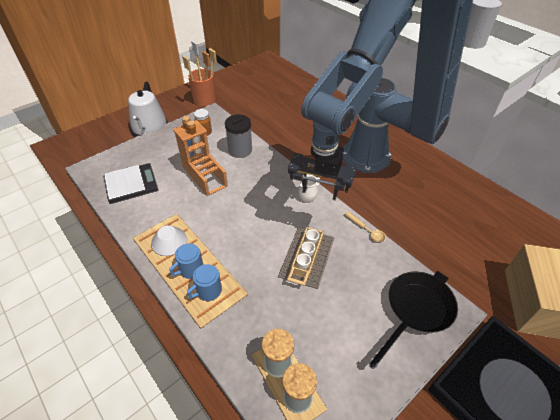

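View pics/top17.png

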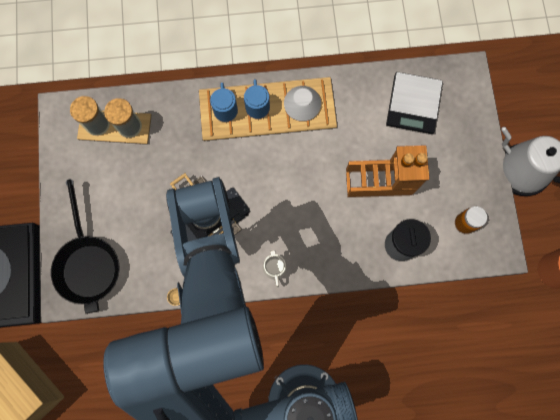

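```bash
python3 -c "
from h import *
c=load('wrist')
o=telemetry.get_obs(); R=Ro.from_quat(o['tool_rot']).as_matrix(); y=R[:2,1];x=R[:2,0]
for n,p,zz in (('triv RL',(224,188),.048),('triv RR',(341,188),.048),('triv FL',(225,7),.048),('triv FR',(343,8),.048),('tray RL',(250,180),.086),('tray RR',(314,180),.086),('tray FL',(251,11),.086),('tray FR',(313,11),.086),('c3',(283,148),.095),('c2',(282,93),.095),('c1',(282,42),.095)):
  q=wplane(c,*p,zz)[:2]-o['position'][:2]; print(n,'tx %.1f ty %.1f'%(1000*q@x,1000*q@y))
"
```

```text
triv RL tx -1.4 ty -66.6
triv RR tx -1.5 ty 65.5
triv FL tx 204.5 ty -63.4
triv FR tx 203.4 ty 66.0
tray RL tx 15.0 ty -32.9
tray RR tx 14.9 ty 30.8
tray FL tx 184.9 ty -30.9
tray FR tx 184.8 ty 29.2
c3 tx 47.6 ty -0.0
c2 tx 99.8 ty -0.9
c1 tx 149.4 ty -0.9
```

Centres agree within about 1.5 mm and the axes are parallel, so I'm handing in.

```bash
python3 -c "
from h import *
print(robot.hand_in())"
```

```text
the job is handed in; nothing more can be done
None
```

The tray is on the trivet with all three cups standing, and I handed the job in at about 26 s of the 69 s allowed.

**What I did:**
- **Drawing it out:** I pinched the bar handle, raised it about 18 mm to clear the stop strip, and drew the tray out about 217 mm. I then set its front down on the stone and let go.
- **Placing it:** I took it again across its long sides, carried it level and set it down along the trivet's length. I released gently and backed the arm away.

**Last checks:**
- **Position:** The final wrist image puts the tray within about 1.5 mm of the trivet's centre, with its axis parallel to within about 1°. The check just before lowering agreed to under 1 mm.
- **Force:** The largest force reading I saw was about 9 N.
- **Bystanders:** The last images show the skillet, canister, pitcher, spoon and jar where they were. I judged that by eye and did not measure it. In the top view the arm hid most of the tray and spoon.
- **Disagreement:** An early estimate of the trivet from the scene camera was about 4 mm off the others. Its outline did not reach the trivet's edges, so I used the wrist and top views instead.

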